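# Take the lift-off lid from the spice caddy and load the canisters

## Robot

A 7-joint arm with a two-finger parallel gripper is mounted at the origin on the work surface. World frame = base frame: x ahead of the robot, y to its left, z up, the work surface at z = 0. Lengths are in m, angles in rad, forces in N, time in s.
With the tool pointing down it reaches from about 0.4 to 0.85 m from the base axis. Payload 10.4 kg.
Tool frame: the origin (TCP) lies on the mounting face of the last link; the fingertips stand 173 mm ahead of it and the grasp point (between the pads) lies 155 mm ahead of it (manip.tip_extent is the distance from the TCP to the fingertips, in m); z points along the fingers, y is the line along which they close (so a half turn about z gives the same grasp; the last joint's range is limited). The gripper opens to 85 mm and grips with 20 to 120 N. Pads are 22 mm wide; open, the fingers measure 114 mm over their backs; the gripper's body (76 mm by 85 mm) begins 54 mm behind the grasp point. The pads swing forward as they close: fully open they stand 13 mm farther back than shut.
Start: joints at [1.317, 0.332, -0.065, 1.46, 0.022, 1.35, -0.088], TCP at [0.143, -0.608, 0.405] pointing down, gripper open.
Joint ranges: [-2.6, 2.6], [-0.5, 2.12], [-1.47, 1.34], [0.16, 2.42], [-1.27, 4.41], [0.06, 2.06], [-2.6, 2.6]. Speed limits (rad/s): [2.22, 2.22, 2.79, 2.79, 3.14, 3.14, 3.14].

## Interface

Orientations are given as a unit quaternion [x, y, z, w].
In Python, from workcell import manip gives the robot as it stands.
- The arm moves only by the tool move_arm, never from a script. Its argument "plan" is one flat list of numbers, 7 for each row, row after row: the turn, a rotation vector about the tool's x, y, z in rad, then the shift along the tool's x, y, z in m, then the finger opening in m, from 0 to 0.0854. In form: [ax, ay, az, dx, dy, dz, gripper, ax, ay, az, dx, dy, dz, gripper, ...]. A call has 1 to 12 rows; each row is the pose to reach, as a shift and turn from the pose commanded when the call began, along the tool's axes at that moment; what a row does not reach only later rows make up. A row lasts 1/8 s, in which the tool goes at most 62.5 mm and 10.7 degrees, less where a joint would pass 70% of its speed; a pose out of reach is approached as far as the arm can. A call with a gripper value outside its range is refused whole. The fingers move at their own pace and stop on an object; "squeeze" is the grip in N (left out, the last holds). Time passes only in rows, so rows that repeat a pose let the fingers close. It gives the time, the measured TCP pose, the force, the opening and the grip force at its end, in the units of the state.
- manip.get_obs(): the state, without advancing time (a new reading comes with each control period).
- manip.camera(name): name is "scene" or "top" or "wrist"; returns a dict with "color" (420x560x3 uint8, red, green, blue), "fx", "fy", "cx", "cy" (pixels), "cam_to_world" (4x4, takes a point from camera to world coordinates); the wrist camera has in their place "mount" (4x4, takes a point from camera to tool coordinates, whose origin is the TCP and whose axes are the flange's). Camera axes: x right, y down, z forward; pixel columns grow to the right and rows downward; lengths in m; the calibration is good to about 2 mm. A picture is of the moment at which its call begins: read the wrist's pose just before it. There is no depth.
- manip.hand_in(): hands the job in; it is judged then, once.
Trained networks look in a picture, given as the dict that the camera call returned (one of the last four; its "shot" number tells which), for a name from the list of things; names that differ only in an ending like _2 or _b are one class to them, and where a whole thing is asked for, a point or a joint stands for the part that bears it (a point fixed in the world has none). Each returns a list of dicts, best first, with "conf" (0 to 1); they miss things now and then, are a little off and sometimes report something else, mostly with a low value. They report only what shows in the picture. A call takes as long as a camera call.
- manip.look_for(picture, label): "position" ([x, y, z] in m, in the coordinates of the camera as it stood for that picture, good to about 4 mm: the middle of the surface that is visible of it).
- manip.silhouettes(picture, label): "pixels" (420x560 bool, what is visible of it).
- manip.tip_of(picture, label): "position" ([x, y, z] in m, in the coordinates of the camera as it stood for that picture, good to about 4 mm: a listed point, or the origin of a listed thing).
The state is a dict: "clock": time; "joint_pos": joint angles; "joint_velocities": joint speeds; "tau": joint torques, N m; "position": TCP position; "ee_rot": TCP orientation; "ft_force": force on the tool from outside, world axes, zero at the start; "torque": the same for the moment, N m; "grip_width": opening from 0.0 (shut) to 1.0 (fully open); "grasp_force": force on a finger pad.
Only numpy, scipy, OpenCV 4.12 (cv2) and the standard library are available. Lean on these libraries where they do the work, as an engineer would, in place of code of your own. Each camera call takes 0.05 s, during which the arm holds its last target. There are 200 camera calls.

## Task

The spice canisters are taller than the caddy, so its hinged lid has to come off: swing the lid up to vertical while it is still on its hinge, lift it straight up off the hinge, and stand it upright in the empty slot of the dish drainer. Then slide every spice canister on the counter down into a pocket of the caddy, upright and fully home, one to a pocket. Do not knock over the other things on the counter.

Things in the scene. Friction and masses are not known exactly. Their poses are not given: they have to be found in the camera images.
- caddy: spice caddy, fixed: open wooden box 125 (its x) x 228 (its y) x 66 mm tall, walls 6 mm, floor 6 mm, split along y into four equal pockets by dividers 4 mm thick whose tops are 60 mm up. Origin at the centre of the underside; -x is its front (towards the robot), the hinge is behind (+x)
- pocket0 (a point): centre of the floor of caddy pocket 0 (pockets run along the caddy's y, 55 mm apart), 6 mm above the counter; the pocket is 113 (caddy x) x 51 mm (caddy y), 54 mm deep to the divider tops; axes as the caddy's
- pocket1 (a point): centre of the floor of caddy pocket 1 (pockets run along the caddy's y, 55 mm apart), 6 mm above the counter; the pocket is 113 (caddy x) x 51 mm (caddy y), 54 mm deep to the divider tops; axes as the caddy's
- pocket2 (a point): centre of the floor of caddy pocket 2 (pockets run along the caddy's y, 55 mm apart), 6 mm above the counter; the pocket is 113 (caddy x) x 51 mm (caddy y), 54 mm deep to the divider tops; axes as the caddy's
- pocket3 (a point): centre of the floor of caddy pocket 3 (pockets run along the caddy's y, 55 mm apart), 6 mm above the counter; the pocket is 113 (caddy x) x 51 mm (caddy y), 54 mm deep to the divider tops; axes as the caddy's
- caddy_hinge (a point): hinge line on the caddy, 76.5 mm behind its centre, 71 mm up; axes as the caddy's, line along y. Brackets at y +-75 mm hold the lid's pin in 12 mm slots, open above, 12 mm deep above the pin's axis. A catch bar (10 to 24 mm behind the line, 7 to 13 mm above it) holds down the lid's tongue until the lid is 72 degrees open. Past vertical the lid leans on it (113 degrees); before, it falls shut
- lid: green lid, loose, 0.25 kg, shut on the caddy at first, its frame then parallel to the caddy's. Origin on its hinge pin (rod 10 mm thick, 172 mm along its y). Plate 120 x 228 x 10 mm, 20 to 140 mm to -x of the origin. A tongue 128 mm wide (y), 8 mm thick, sticks out 20 mm to +x: it points down when the lid is upright. The lid opens by lifting its front (-x) edge, until -x points up
- lid_handle (a point): centre of the lid's black T handle: round bar 14 mm thick, 46 mm long along the lid's y, 174 mm to -x of the lid's origin, 34 mm beyond the plate's edge, on a 16 mm wide stem in the lid's plane. Pinched from above by its two ends (fingers closing along y), the lid can turn in the fingers
- drainer: wooden dish drainer, fixed: base 200 (its x) x 130 (its y) x 15 mm with three rows of three dowels, 8 mm thick, rising to 110 mm, rows along x at y = -42, -8 and +26 mm. A white board (top 115 mm up) already stands in the slot between the last two rows. Origin at the centre of the underside
- drainer_slot (a point): centre of the floor of the empty drainer slot, 15 mm above the counter; the slot runs along the drainer's x, is 26 mm clear between the dowel rows and 95 mm deep. The lid goes in pin downwards, plate along the slot, either face first; resting on its tongue its origin is 20 mm above this floor
- tin_red: red canister: upright flat tin, body 110 (its x) x 48 (its y) x 75 mm tall, with a paper label band; on top in the middle a black cap 40 (x) x 28 (y) x 34 mm tall, so 109 mm in all, 0.18 to 0.33 kg, bottom-heavy. Origin at the centre of the underside, z up. Grip it by the cap. It may be turned half round. Stands loose on the counter; absent in some starts
- tin_yellow: yellow canister: upright flat tin, body 110 (its x) x 48 (its y) x 75 mm tall, with a paper label band; on top in the middle a black cap 40 (x) x 28 (y) x 34 mm tall, so 109 mm in all, 0.18 to 0.33 kg, bottom-heavy. Origin at the centre of the underside, z up. Grip it by the cap. It may be turned half round. Stands loose on the counter; absent in some starts
- tin_blue: blue canister: upright flat tin, body 110 (its x) x 48 (its y) x 75 mm tall, with a paper label band; on top in the middle a black cap 40 (x) x 28 (y) x 34 mm tall, so 109 mm in all, 0.18 to 0.33 kg, bottom-heavy. Origin at the centre of the underside, z up. Grip it by the cap. It may be turned half round. Stands loose on the counter; absent in some starts
- tin_white: white canister: upright flat tin, body 110 (its x) x 48 (its y) x 75 mm tall, with a paper label band; on top in the middle a black cap 40 (x) x 28 (y) x 34 mm tall, so 109 mm in all, 0.18 to 0.33 kg, bottom-heavy. Origin at the centre of the underside, z up. Grip it by the cap. It may be turned half round. Stands loose on the counter; absent in some starts
- mug: white mug, 76 mm across, 85 mm tall, bystander; origin of this and the other bystanders at the centre of the underside
- jar: amber jar with red lid, 68 mm across, 85 mm tall, bystander
- oil: green oil bottle, 64 mm across, 210 mm tall, bystander
- vinegar: amber vinegar bottle, 60 mm across, 190 mm tall, bystander
- bowl: green glass bowl, 130 mm across, 55 mm tall, bystander
- packet: cardboard packet 70 x 110 x 60 mm tall, bystander

How it is judged:
On the way, in this order (a step that is already met when the one before it is completed fails the run):
1. the lid is swung up to vertical (within 10 degrees) with its pin still in the hinge brackets (angle between lid's own z axis and vertical between 1.4 and 1.75 rad and height (world z) of lid_handle above 0.2 m and distance between lid and caddy_hinge below 0.012 m), for 0.1 s.
2. the lid, still upright, is lifted at least 35 mm clear above the hinge (angle between lid's own z axis and vertical between 1.25 and 1.9 rad and z of lid in the frame of caddy_hinge above 0.035 m and horizontal distance between lid and caddy_hinge below 0.05 m), for 0.1 s.
3. the lid stands upright, pin down, in the empty slot of the drainer (angle between lid's own z axis and vertical between 1.25 and 1.9 rad and z of lid in the frame of drainer_slot below 0.035 m and height (world z) of lid_handle above 0.17 m and x of lid in the frame of drainer_slot between -0.07 and 0.07 m and y of lid in the frame of drainer_slot between -0.018 and 0.018 m), for 0.3 s.
At the end, for the whole second after the job is handed in: Lid in the empty drainer slot, pin down, within 18 degrees of upright, pin within 18 mm of the slot's mid-plane, 70 mm along it, under 35 mm above its floor. Every canister present in a pocket, upright within 7 degrees, underside under 12 mm above the caddy's underside. All at rest (all of step 3 and linear speed of each of lid, tin_red, tin_yellow, tin_blue, tin_white below 0.03 m/s and z of each of tin_red, tin_yellow, tin_blue, tin_white in the frame of caddy below 0.012 m and x of tin_red in the frame of caddy between -0.012 and 0.012 m and y of tin_red in the frame of caddy between -0.095 and 0.095 m and angle between each of tin_red, tin_yellow, tin_blue, tin_white's own z axis and vertical below 0.12 rad and x of tin_yellow in the frame of caddy between -0.012 and 0.012 m and y of tin_yellow in the frame of caddy between -0.095 and 0.095 m and x of tin_blue in the frame of caddy between -0.012 and 0.012 m and y of tin_blue in the frame of caddy between -0.095 and 0.095 m and x of tin_white in the frame of caddy between -0.012 and 0.012 m and y of tin_white in the frame of caddy between -0.095 and 0.095 m); the robot touches nothing.
It fails at once if a bystander (mug, jar, bottle, bowl or packet) is knocked over: tilted more than 30 degrees (angle between any of mug, jar, oil, vinegar, bowl, packet's own z axis and vertical above 0.52 rad).
Of tin_red, tin_yellow, tin_blue, tin_white only 3 to 4 are there at a start; the rules pass over those that are not, and their reading is None.
At some moment in a run one of tin_red, tin_yellow, tin_blue, tin_white may be knocked a few centimetres aside while the robot is not near it.
It also fails if it takes over 210 s, if anything falls off the work surface, if the arm or the gripper's body presses on something with over 40 N, if the wrist force passes 120 N, or if a joint passes its speed limit or range.

## Working session

There is one attempt and no reset: what is moved stays moved. The work goes in short steps, Python scripts to look and compute and a tool call to move; the robot and the scene stay as the last step left them, time stands still between calls to the robot, and variables do not carry over. Pictures are saved under pics/ and viewed, at most 14 in all, crops included, and the job is handed in when it is done.

Besides the shell and the picture viewer there is one more tool, called after ">>>" by a JSON object that holds its "method" and its "body". move_arm: Moves the arm, as the interface text tells. Its arguments: {"type":"object","properties":{"plan":{"type":"array","items":{"type":"number"}},"squeeze":{"type":"number"}},"required":["plan"]}

```bash
mkdir -p pics; ls; cat > h.py <<'E'
import numpy as np, cv2
from workcell import manip
from scipy.spatial.transform import Rotation as R
def T(o=None):
    o=o or manip.get_obs(); M=np.eye(4); M[:3,:3]=R.from_quat(o["ee_rot"]).as_matrix(); M[:3,3]=o["position"]; return M
def shot(n):
    t=T(); p=manip.camera(n)
    p["c2w"]=p["cam_to_world"] if "cam_to_world" in p else t@np.array(p["mount"])
    p["c2w"]=np.array(p["c2w"]); return p
def save(p,f): cv2.imwrite("pics/"+f+".png",p["color"][:,:,::-1])
def w(p,x): return (p["c2w"]@np.append(x,1))[:3]
def ray(p,u,v,z):
    d=p["c2w"][:3,:3]@np.array([(u-p["cx"])/p["fx"],(v-p["cy"])/p["fy"],1]); o=p["c2w"][:3,3]
    return o+d*(z-o[2])/d[2]
def proj(p,X):
    c=np.linalg.inv(p["c2w"])@np.append(X,1); return c[0]/c[2]*p["fx"]+p["cx"],c[1]/c[2]*p["fy"]+p["cy"]
def rect(p,label,z):
    s=manip.silhouettes(p,label)
    if not s: return None
    m=s[0]["pixels"].astype(np.uint8); ys,xs=np.nonzero(m)
    P=np.array([ray(p,u,v,z)[:2] for u,v in zip(xs,ys)],np.float32)
    return s[0]["conf"],cv2.minAreaRect(P*1000),P.mean(0)
def go(pos,R_=None):
    """relative move to reach TCP pose from the present one: rotvec, shift in tool axes"""
    t=T(); r=np.zeros(3) if R_ is None else R.from_matrix(t[:3,:3].T@R_).as_rotvec()
    return np.round(r,4),np.round(t[:3,:3].T@(np.array(pos)-t[:3,3]),4)
E
cat > a.py <<'E'
from h import *
np.set_printoptions(precision=4,suppress=True)
print(T())
for n in ("top","scene"):
    p=shot(n); save(p,n+"0"); print(n,p["c2w"][:3,3],p["c2w"][:3,2])
    for l in "caddy caddy_hinge pocket0 pocket1 pocket2 pocket3 lid lid_handle drainer drainer_slot tin_red tin_yellow tin_blue tin_white mug jar oil vinegar bowl packet".split():
        r=manip.tip_of(p,l)[:2]
        print(l,[(round(q["conf"],2),w(p,q["position"])) for q in r])
E
python3 a.py
```

```text
pics
[[ 0.9735  0.2288 -0.0003  0.143 ]
 [ 0.2288 -0.9735  0.0013 -0.6083]
 [-0.     -0.0014 -1.      0.4039]
 [ 0.      0.      0.      1.    ]]
top [ 0.2628 -0.0458  1.5147] [ 0.2215  0.0041 -0.9752]
caddy []
caddy_hinge [(0.6, array([0.6321, 0.1264, 0.0697]))]
pocket0 []
pocket1 []
pocket2 []
pocket3 []
lid [(0.66, array([0.634 , 0.1282, 0.0696])), (0.61, array([ 0.7764,  0.0323, -0.0002]))]
lid_handle [(0.86, array([0.4601, 0.1044, 0.0755]))]
drainer [(0.7, array([ 0.4989,  0.3766, -0.    ]))]
drainer_slot [(0.7, array([0.5002, 0.3505, 0.0197]))]
tin_red [(0.78, array([ 0.5952, -0.4085, -0.0038]))]
tin_yellow [(0.81, array([ 0.437 , -0.2845,  0.001 ]))]
tin_blue [(0.7, array([ 0.5198, -0.152 , -0.0051]))]
tin_white []
mug [(0.91, array([0.3696, 0.1902, 0.0037]))]
jar [(0.9, array([ 0.3814, -0.0214, -0.0034]))]
oil [(0.93, array([ 0.7787,  0.0333, -0.0043]))]
vinegar [(0.69, array([ 0.7671, -0.1541, -0.0057]))]
bowl [(0.68, array([0.7313, 0.2516, 0.0013]))]
packet [(0.79, array([ 0.4118, -0.4608, -0.0025]))]
scene [ 1.5086 -0.1395  0.7866] [-0.79    0.0746 -0.6086]
caddy [(0.95, a
[... 538 characters left out ...]
rray([0.5692, 0.0378, 0.0145]))]
lid_handle [(0.57, array([0.4626, 0.1075, 0.0758]))]
drainer [(0.6, array([0.4988, 0.3757, 0.0044])), (0.49, array([ 0.4127, -0.4592, -0.0025]))]
drainer_slot [(0.6, array([0.5015, 0.3543, 0.0192]))]
tin_red [(0.65, array([ 0.5938, -0.408 , -0.0029]))]
tin_yellow [(0.75, array([ 0.4422, -0.2804,  0.0004])), (0.33, array([0.7266, 0.2551, 0.0049]))]
tin_blue [(0.9, array([ 0.5206, -0.1462, -0.0003]))]
tin_white []
mug [(0.8, array([0.3701, 0.1966, 0.0003]))]
jar [(0.95, array([ 0.3817, -0.0239,  0.0032]))]
oil [(0.8, array([0.7749, 0.0341, 0.0035]))]
vinegar [(0.78, array([ 0.7654, -0.1562,  0.0027]))]
bowl []
packet [(0.62, array([ 0.4135, -0.4594, -0.0025]))]
```

View pics/top0.png

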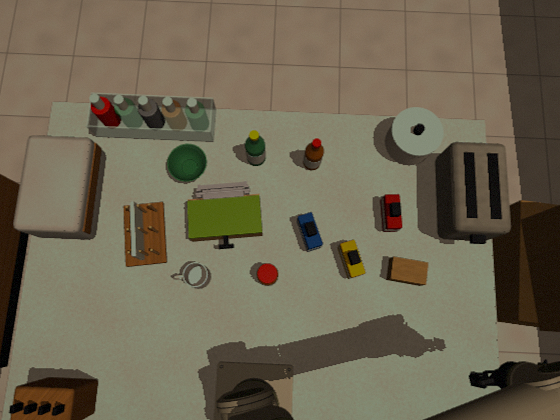

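View pics/scene0.png

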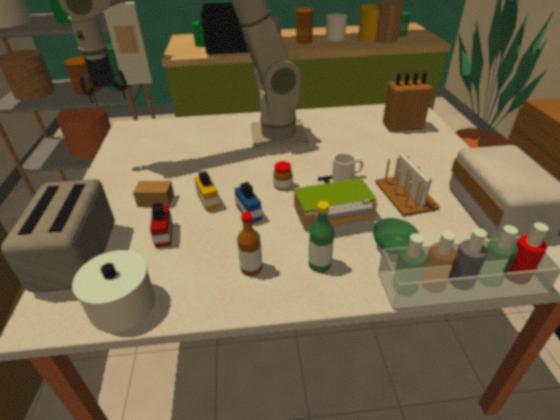

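The top image shows lid (225,217), handle (226,241), drainer (145,233), blue (310,231), yellow (352,259) and red (392,212). The scene view agrees, and there is no white tin. I'll move towards the lid handle.

>>> {"method": "move_arm", "body": {"plan": [0,0,0,0.05,-0.03,0,0.0854,0,0,0,0.1,-0.06,0,0.0854,0,0,0,0.15,-0.09,0,0.0854,0,0,0,0.2,-0.12,0,0.0854,0,0,0,0.25,-0.15,0,0.0854,0,0,0,0.3,-0.18,0,0.0854,0,0,0,0.35,-0.21,0,0.0854,0,0,0,0.38,-0.25,0,0.0854,0,0,0.03,0.39,-0.3,0,0.0854,0,0,0.06,0.4,-0.35,0,0.0854,0,0,0.09,0.41,-0.4,0,0.0854,0,0,0.12,0.42,-0.45,0,0.0854]}}

```text
clock: 3.6
position: [0.4486, -0.0726, 0.4049]
ee_rot: [0.998, 0.055, 0.0, 0.0]
ft_force: [1.3, 1.0, 0.3]
grip_width: 1.001
grasp_force: 0.0
```

```bash
cat > b.py <<'E'
from h import *
np.set_printoptions(precision=4,suppress=True)
print(T(),manip.get_obs()["joint_pos"])
p=shot("wrist"); save(p,"w1"); print("mount",p["mount"])
for l in "lid_handle lid caddy_hinge tin_blue tin_yellow drainer_slot".split():
    print(l,[(round(q["conf"],2),w(p,q["position"])) for q in manip.tip_of(p,l)[:2]])
print("wrist lid",rect(p,"lid",0.076))
p=shot("top")
print("top lid",rect(p,"lid",0.076)); print("drainer",rect(p,"drainer",0.015))
E
python3 b.py
```

```text
[[ 0.994   0.1096  0.0006  0.4486]
 [ 0.1096 -0.994  -0.0005 -0.0726]
 [ 0.0006  0.0006 -1.      0.4049]
 [ 0.      0.      0.      1.    ]] [ 0.6264 -0.0203 -0.5523  1.8615 -0.0105  1.2967 -1.384 ]
mount [[ 0.     -0.9483 -0.3172  0.0819]
 [ 1.     -0.0003  0.0009 -0.0001]
 [-0.0009 -0.3172  0.9483  0.0305]
 [ 0.      0.      0.      1.    ]]
lid_handle [(0.59, array([0.4625, 0.105 , 0.0732]))]
lid [(0.63, array([ 0.374 ,  0.1915, -0.0034]))]
caddy_hinge []
tin_blue [(0.71, array([ 0.5225, -0.1486,  0.0006]))]
tin_yellow [(0.97, array([ 0.4405, -0.2818,  0.0031]))]
drainer_slot []
wrist lid (0.93, ((526.05517578125, 103.8213119506836), (140.88705444335938, 212.76841735839844), 6.316571235656738), array([0.545 , 0.0999], dtype=float32))
top lid (0.94, ((549.7418212890625, 115.8003921508789), (194.94403076171875, 227.57766723632812), 7.1734466552734375), array([0.5588, 0.1165], dtype=float32))
drainer (0.6, ((502.78680419921875, 375.0279846191406), (212.27928161621094, 131.7771453857422), 8.608570098876953), array([0.4968, 0.3746], dtype=float32))
```

>>> {"method": "move_arm", "body": {"plan": [0,0,-0.016,0.006,-0.035,0,0.0854,0,0,-0.016,0.012,-0.08,0.01,0.0854,0,0,-0.016,0.02,-0.125,0.03,0.0854,0,0,-0.016,0.03,-0.165,0.06,0.0854,0,0,-0.016,0.032,-0.176,0.09,0.0854,0,0,-0.016,0.032,-0.176,0.1,0.0854,0,0,-0.016,0.032,-0.176,0.1,0.0854,0,0,-0.016,0.032,-0.176,0.1,0.0854]}}

```text
clock: 5.15
position: [0.4618, 0.1034, 0.3058]
ee_rot: [0.998, 0.063, 0.001, 0.0]
ft_force: [0.1, -0.8, 0.5]
grip_width: 1.002
grasp_force: 0.0
```

```bash
sed -i 's/"w1"/"w2"/; /top/,$d' b.py; cat >> b.py <<'E'
s=manip.silhouettes(p,"lid_handle"); 
for q in s[:2]:
    ys,xs=np.nonzero(q["pixels"]); print(q["conf"],len(xs),xs.min(),xs.max(),ys.min(),ys.max())
E
python3 b.py
```

```text
Traceback (most recent call last):
  File "b.py", line 2, in <module>
    s=manip.silhouettes(p,"lid_handle");
                        ^
NameError: name 'p' is not defined. Did you mean: 'np'?
```

```bash
cat > b.py <<'E'
from h import *
import sys
np.set_printoptions(precision=4,suppress=True)
print(T(),manip.get_obs()["joint_pos"])
p=shot("wrist"); save(p,sys.argv[1])
for l in sys.argv[2:]:
    print(l,[(round(q["conf"],2),w(p,q["position"])) for q in manip.tip_of(p,l)[:2]])
E
python3 b.py w2 lid_handle lid caddy_hinge caddy; python3 -c "
from h import *
p=shot('wrist');print(rect(p,'lid',.076)); print([proj(p,x) for x in [(.461,.106,.075),(.5,.1,.076)]])"
```

```text
[[ 0.9922  0.1249  0.0015  0.4618]
 [ 0.1249 -0.9922 -0.0002  0.1034]
 [ 0.0015  0.0004 -1.      0.3058]
 [ 0.      0.      0.      1.    ]] [ 0.3976  0.1482 -0.7551  1.9399  0.115   1.0947 -1.8503]
lid_handle [(0.97, array([0.464 , 0.1068, 0.0719]))]
lid []
caddy_hinge []
caddy []
(0.88, ((527.056884765625, 114.19066619873047), (144.31053161621094, 227.44461059570312), 7.253963947296143), array([0.5492366 , 0.11699275], dtype=float32))
[(np.float64(280.3114528121086), np.float64(224.31561057126487)), (np.float64(296.12179348447523), np.float64(173.03314461263733))]
```

View pics/w2.png

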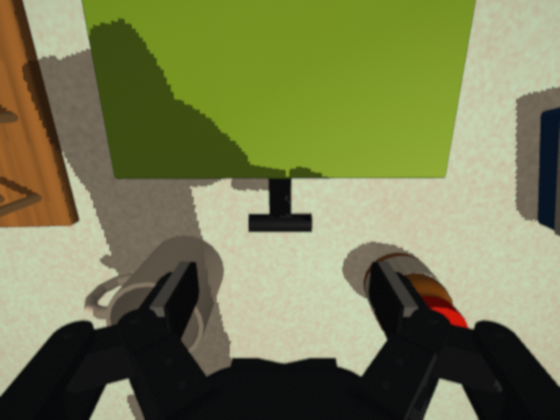

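The wrist view puts the handle bar at (280,223), matching the projection of (0.461, 0.106, 0.075). The plate edge is level, so the yaw is aligned. I'll descend and pinch.

>>> {"method": "move_arm", "body": {"plan": [0,0,0,0,-0.003,0.02,0.07,0,0,0,0,-0.003,0.04,0.07,0,0,0,0,-0.003,0.06,0.07,0,0,0,0,-0.003,0.077,0.07,0,0,0,0,-0.003,0.077,0.07,0,0,0,0,-0.003,0.077,0.04,0,0,0,0,-0.003,0.077,0.03,0,0,0,0,-0.003,0.077,0.03,0,0,0,0,-0.003,0.077,0.03,0,0,0,0,-0.003,0.077,0.03], "squeeze": 40}}

```text
clock: 6.75
position: [0.4613, 0.1072, 0.2284]
ee_rot: [0.998, 0.063, 0.001, 0.0]
ft_force: [-1.2, 0.2, 5.6]
grip_width: 0.528
grasp_force: 42.3
```

```bash
python3 b.py w3 lid_handle
```

```text
[[ 0.992   0.1264  0.0015  0.4613]
 [ 0.1264 -0.992  -0.0001  0.1072]
 [ 0.0015  0.0003 -1.      0.2284]
 [ 0.      0.      0.      1.    ]] [ 0.3471  0.2695 -0.7339  2.0093  0.2233  0.9406 -1.9454]
lid_handle [(0.66, array([0.4634, 0.108 , 0.0709]))]
```

View pics/w3.png

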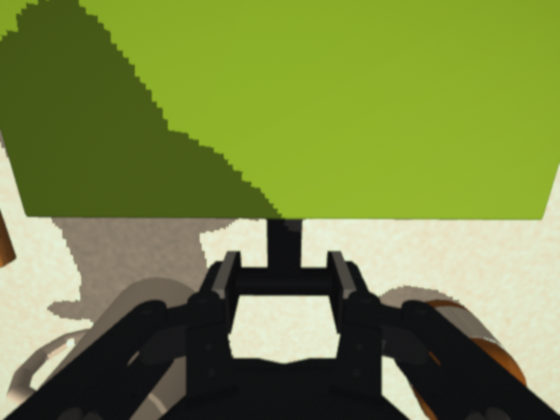

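The bar is pinched at both ends, with the opening at 45 mm against its 46 mm length. Now I'll swing it along the arc, r = 174 mm.

>>> {"method": "move_arm", "body": {"plan": [0,0,0,0.0007,0,-0.0152,0.03,0,0,0,0.0032,0,-0.0332,0.03,0,0,0,0.0085,0,-0.0538,0.03,0,0,0,0.0163,0,-0.0735,0.03,0,0,0,0.0264,0,-0.0922,0.03,0,0,0,0.0388,0,-0.1095,0.03,0,0,0,0.0531,0,-0.1252,0.03,0,0,0,0.0693,0,-0.139,0.03,0,0,0,0.087,0,-0.1507,0.03,0,0,0,0.1032,0,-0.159,0.03,0,0,0,0.1145,0,-0.1635,0.03,0,0,0,0.126,0,-0.1673,0.03]}}

```text
clock: 8.35
position: [0.5861, 0.1231, 0.3955]
ee_rot: [0.998, 0.063, -0.0, 0.0]
ft_force: [-1.1, 0.5, -0.9]
grip_width: 0.524
grasp_force: 41.0
```

```bash
python3 b.py w4 lid_handle lid; python3 -c "
from h import *
p=shot('scene');save(p,'s1')
for l in ['lid','lid_handle']: print(l,[(q['conf'],w(p,q['position'])) for q in manip.tip_of(p,l)[:2]])"
```

```text
[[ 0.992   0.1266 -0.0004  0.5861]
 [ 0.1266 -0.992  -0.0002  0.1231]
 [-0.0004  0.0001 -1.      0.3955]
 [ 0.      0.      0.      1.    ]] [ 0.2864  0.3655 -0.7222  1.5165  0.2444  1.3524 -1.9   ]
lid_handle [(0.84, array([0.581 , 0.1223, 0.2381])), (0.29, array([ 0.7346,  0.2554, -0.0022]))]
lid [(0.77, array([0.6356, 0.1288, 0.0784]))]
lid [(0.71, array([0.63830654, 0.13085482, 0.07208785]))]
lid_handle [(0.59, array([0.58223777, 0.12378104, 0.24143422]))]
```

>>> {"method": "move_arm", "body": {"plan": [0,0,0,0.0118,0,-0.0029,0.03,0,0,0,0.0238,0,-0.005,0.03,0,0,0,0.0359,0,-0.0063,0.03,0,0,0,0.048,0,-0.0067,0.03,0,0,0,0.048,0,-0.0067,0.03,0,0,0,0.048,0,-0.0067,0.03,0,0,0,0.048,0,-0.0067,0.03,0,0,0,0.048,0,-0.0067,0.03]}}

```text
clock: 9.65
position: [0.6333, 0.1292, 0.4018]
ee_rot: [0.998, 0.063, 0.0, 0.0]
ft_force: [-0.8, 0.3, -2.8]
grip_width: 0.527
grasp_force: 41.2
```

```bash
python3 b.py w5 lid_handle lid; python3 -c "
from h import *
p=shot('scene');save(p,'s2')
for l in ['lid','lid_handle']: print(l,[(q['conf'],w(p,q['position'])) for q in manip.tip_of(p,l)[:2]])"
```

```text
[[ 0.992   0.1265  0.0002  0.6333]
 [ 0.1265 -0.992  -0.0002  0.1292]
 [ 0.0002  0.0002 -1.      0.4018]
 [ 0.      0.      0.      1.    ]] [ 0.2279  0.4677 -0.6985  1.3738  0.2985  1.4061 -1.9096]
lid_handle [(0.85, array([0.6276, 0.1291, 0.2456]))]
lid [(0.61, array([0.6361, 0.1291, 0.0741])), (0.47, array([0.6243, 0.1256, 0.2492]))]
lid [(0.91, array([0.63520366, 0.13361267, 0.07234556]))]
lid_handle [(0.75, array([0.62625291, 0.12658119, 0.24954879]))]
```

>>> {"method": "move_arm", "body": {"plan": [0,0,0,0,0,-0.008,0.03,0,0,0,0,0,-0.02,0.03,0,0,0,0,0,-0.035,0.03,0,0,0,0,0,-0.05,0.03,0,0,0,0,0,-0.065,0.03,0,0,0,0,0,-0.08,0.03,0,0,0,0,0,-0.09,0.03,0,0,0,0,0,-0.095,0.03,0,0,0,0,0,-0.095,0.03,0,0,-0.1,-0.008,-0.02,-0.095,0.03,0,0,-0.2,-0.016,-0.04,-0.095,0.03,0,0,-0.3,-0.025,-0.06,-0.095,0.03]}}

```text
clock: 11.45
position: [0.6007, 0.186, 0.496]
ee_rot: [0.977, 0.213, -0.001, 0.0]
ft_force: [-0.9, 0.1, -2.5]
grip_width: 0.525
grasp_force: 42.3
```

```bash
python3 b.py w6 lid_handle lid drainer_slot; python3 -c "
from h import *
p=shot('scene');save(p,'s3')
for l in ['lid','lid_handle']: print(l,[(q['conf'],w(p,q['position'])) for q in manip.tip_of(p,l)[:2]])
p=shot('top');save(p,'t3');i=p['color'][190:280,110:180];cv2.imwrite('pics/t3c.png',cv2.resize(i,None,fx=6,fy=6,interpolation=2)[:,:,::-1])"
```

```text
[[ 0.9089  0.4169 -0.001   0.6007]
 [ 0.4169 -0.9089 -0.0004  0.186 ]
 [-0.001  -0.0001 -1.      0.496 ]
 [ 0.      0.      0.      1.    ]] [ 0.1801  0.4121 -0.7828  1.2637  0.2862  1.5781 -1.6979]
lid_handle [(0.57, array([0.5952, 0.181 , 0.3399]))]
lid [(0.78, array([0.6103, 0.1898, 0.1684])), (0.21, array([0.5051, 0.3507, 0.0176]))]
drainer_slot [(0.68, array([0.5038, 0.3495, 0.0155])), (0.3, array([0.6337, 0.1276, 0.0715]))]
lid [(0.94, array([0.61379417, 0.19529197, 0.16700996])), (0.69, array([0.72727769, 0.25553405, 0.00655285]))]
lid_handle []
```

View pics/t3c.png

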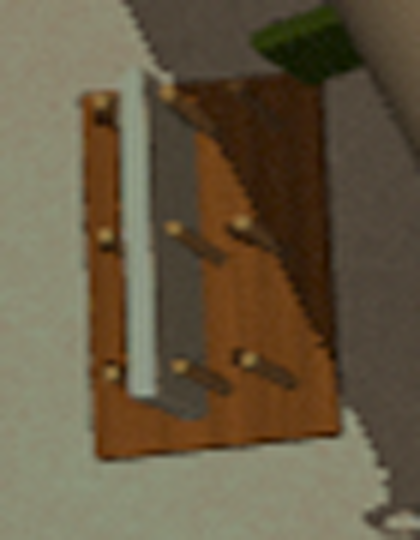

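```bash
python3 -c "
from h import *
p=shot('top')
for row in ([(240,222),(248,358)],[(167,93),(174,230),(180,367)],[(103,102),(107,238),(111,372)]):
    print([ray(p,(u+.5)/6-.5+110,(v+.5)/6-.5+190,.11)[:2].round(4) for u,v in row])
for u,v in [(85,93),(100,457),(338,432)]: print(ray(p,(u+.5)/6-.5+110,(v+.5)/6-.5+190,.015)[:2].round(4))
"
```

```text
[array([0.5033, 0.3358]), array([0.435 , 0.3248])]
[array([0.568 , 0.3796]), array([0.4978, 0.3685]), array([0.429 , 0.3581])]
[array([0.5619, 0.4115]), array([0.4922, 0.4016]), array([0.425, 0.392])]
[0.5867 0.4528]
[0.3909 0.4224]
[0.4096 0.2984]
```

The dowel tops give a drainer yaw of 8.8°, a row spacing of 33 mm (34 expected), and a slot centre at (0.5006, 0.3522). I'll move over it.

>>> {"method": "move_arm", "body": {"plan": [0,0,-0.12,-0.002,-0.018,0,0.03,0,0,-0.25,-0.005,-0.04,0,0.03,0,0,-0.38,-0.008,-0.06,0,0.03,0,0,-0.51,-0.01,-0.08,0,0.03,0,0,-0.64,-0.012,-0.1,0,0.03,0,0,-0.77,-0.015,-0.12,0,0.03,0,0,-0.9,-0.018,-0.14,0,0.03,0,0,-1.03,-0.021,-0.16,0,0.03,0,0,-1.16,-0.0236,-0.178,0,0.03,0,0,-1.27,-0.0236,-0.186,0,0.03,0,0,-1.295,-0.0236,-0.1861,0,0.03,0,0,-1.295,-0.0236,-0.1861,0,0.03]}}

```text
clock: 13.4
position: [0.5032, 0.3445, 0.4966]
ee_rot: [0.653, 0.757, -0.0, 0.0]
ft_force: [-0.1, -0.3, -1.5]
grip_width: 0.523
grasp_force: 42.3
```

```bash
python3 b.py w7 lid_handle lid drainer_slot; python3 -c "
from h import *
for n in ['scene','top']:
    p=shot(n);save(p,n+'7')
    for l in ['lid','lid_handle','drainer_slot']: print(l,[(q['conf'],w(p,q['position'])) for q in manip.tip_of(p,l)[:2]])
    if n=='scene': cv2.imwrite('pics/s7c.png',cv2.resize(p['color'][60:240,320:500],None,fx=3.3,fy=3.3,interpolation=2)[:,:,::-1])"
```

```text
[[-0.1475  0.9891  0.      0.5032]
 [ 0.9891  0.1475 -0.0003  0.3445]
 [-0.0003 -0.     -1.      0.4966]
 [ 0.      0.      0.      1.    ]] [ 0.0726  0.4511 -1.0624  1.3098  0.3911  1.5982 -0.7846]
lid_handle [(0.72, array([0.5077, 0.3354, 0.3408]))]
lid [(0.96, array([0.5005, 0.3549, 0.1736])), (0.28, array([0.5043, 0.3495, 0.0161]))]
drainer_slot [(0.71, array([0.5023, 0.3484, 0.0153]))]
lid [(0.98, array([0.50416416, 0.35979766, 0.16844452]))]
lid_handle [(0.73, array([ 0.41377933, -0.45866323, -0.000703  ])), (0.68, array([0.50651588, 0.33680675, 0.34364506]))]
drainer_slot [(0.58, array([0.50526376, 0.3546324 , 0.0191617 ]))]
lid []
lid_handle []
drainer_slot [(0.62, array([0.5569352 , 0.14507474, 0.00195286]))]
```

View pics/w7.png

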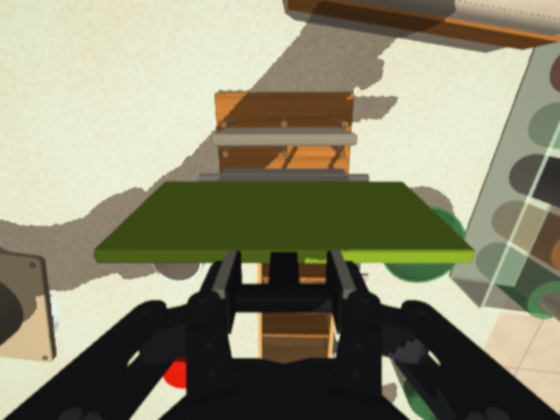

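View pics/s7c.png

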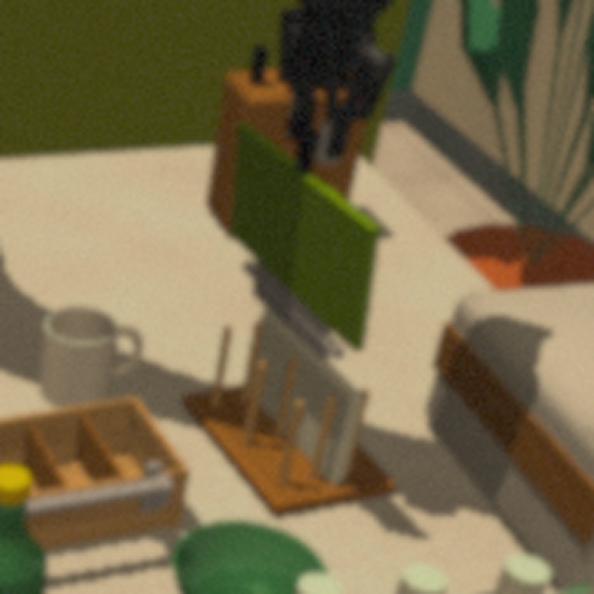

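```bash
python3 -c "
from h import *
p=shot('wrist')
for q in [(200,177,.17),(368,177,.17),(95,256,.20),(472,256,.2),(165,182,.186),(403,182,.186),(95,250,.306),(472,250,.306)]: print(q,ray(p,*q))
D=np.array([np.cos(.154),np.sin(.154)]);s=np.array([.5006,.3522])
for x in (-.07,0,.07):
  for y in (-.017,.017): print(x,y,proj(p,np.append(s+x*D+y*np.array([-D[1],D[0]]),.11)))
"
```

```text
(200, 177, 0.17) [0.41741954 0.34352789 0.17      ]
(368, 177, 0.17) [0.5860667  0.36918612 0.17      ]
(95, 256, 0.2) [0.32621466 0.25517236 0.2       ]
(472, 256, 0.2) [0.69837739 0.31181594 0.2       ]
(165, 182, 0.186) [0.38826436 0.33794022 0.186     ]
(403, 182, 0.186) [0.61551062 0.3725146  0.186     ]
(95, 250, 0.306) [0.39192155 0.32726532 0.306     ]
(472, 250, 0.306) [0.61425398 0.36110346 0.306     ]
-0.07 -0.017 (np.float64(225.54991817153558), np.float64(182.47017261986065))
-0.07 0.017 (np.float64(223.7033566215814), np.float64(154.78116974286428))
0 -0.017 (np.float64(282.5285519769717), np.float64(182.30345803733036))
0 0.017 (np.float64(282.4123571586147), np.float64(154.60309799293088))
0.07 -0.017 (np.float64(339.5323274985189), np.float64(182.13666989230083))
0.07 0.017 (np.float64(341.14805001078724), np.float64(154.4249452818634))
```

The pin centre is at (0.502, 0.356), about 4 mm towards the board from the slot's mid-plane, with a 4° lean. That fits after a 2 mm shift, so I'll lower it.

>>> {"method": "move_arm", "body": {"plan": [0,0,0,-0.002,0,0.012,0.03,0,0,0,-0.002,0,0.026,0.03,0,0,0,-0.002,0,0.04,0.03,0,0,0,-0.002,0,0.054,0.03,0,0,0,-0.002,0,0.068,0.03,0,0,0,-0.002,0,0.082,0.03,0,0,0,-0.002,0,0.096,0.03,0,0,0,-0.002,0,0.108,0.03,0,0,0,-0.002,0,0.118,0.03,0,0,0,-0.002,0,0.126,0.03,0,0,0,-0.002,0,0.126,0.03]}}

```text
clock: 15.42
position: [0.5029, 0.3431, 0.3702]
ee_rot: [0.652, 0.758, -0.0, -0.0]
ft_force: [-0.3, -0.7, -2.7]
grip_width: 0.524
grasp_force: 42.2
```

```bash
python3 b.py w8 lid; python3 -c "
from h import *
for n in ['scene']:
    p=shot(n)
    for l in ['lid','lid_handle','drainer_slot']: print(l,[(q['conf'],w(p,q['position'])) for q in manip.tip_of(p,l)[:2]])
    cv2.imwrite('pics/s8c.png',cv2.resize(p['color'][60:240,320:500],None,fx=3.3,fy=3.3,interpolation=2)[:,:,::-1])"
```

```text
[[-0.1505  0.9886 -0.0005  0.5029]
 [ 0.9886  0.1505 -0.0004  0.3431]
 [-0.0003 -0.0006 -1.      0.3702]
 [ 0.      0.      0.      1.    ]] [ 0.0872  0.514  -1.0312  1.5132  0.445   1.3679 -0.8262]
lid [(0.78, array([0.5048, 0.3518, 0.0431])), (0.35, array([ 0.3822, -0.0268,  0.    ]))]
lid [(0.62, array([0.50254765, 0.35656882, 0.04198456])), (0.36, array([0.50869339, 0.35526263, 0.01905938]))]
lid_handle [(0.6, array([0.50579746, 0.33626164, 0.22062036]))]
drainer_slot [(0.97, array([0.50541328, 0.35197165, 0.01765569]))]
```

View pics/s8c.png

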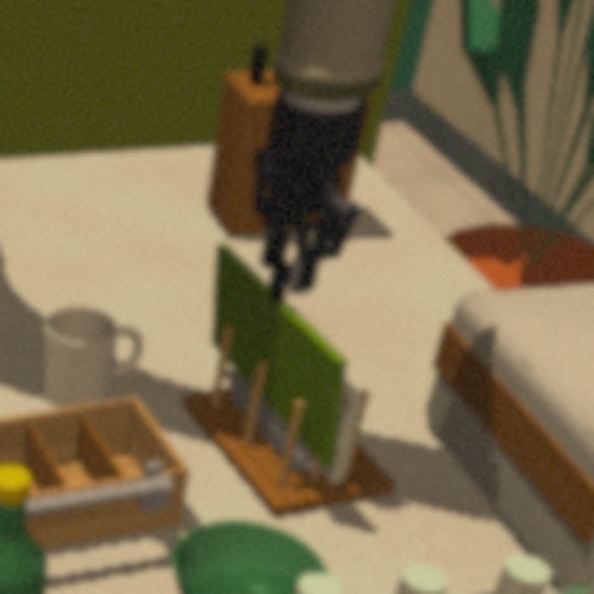

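The lid is in the slot with no contact force, a few millimetres above the floor. I'll lower the rest, release and rise.

>>> {"method": "move_arm", "body": {"plan": [0,0,0,0,0,0.003,0.03,0,0,0,0.001,0,0.006,0.03,0,0,0,0.001,0,0.006,0.03,0,0,0,0.001,0,0.006,0.055,0,0,0,0.001,0,0.006,0.075,0,0,0,0.001,0,0.006,0.075,0,0,0,0.001,0,-0.01,0.075,0,0,0,0.001,0,-0.04,0.075,0,0,0,0.001,0,-0.08,0.075,0,0,0,0.001,0,-0.12,0.075,0,0,0,0.001,0,-0.15,0.075,0,0,0,0.001,0,-0.15,0.075]}}

```text
clock: 17.23
position: [0.5022, 0.3447, 0.5242]
ee_rot: [0.652, 0.759, 0.002, 0.0]
ft_force: [-0.5, 1.2, -0.2]
grip_width: 0.882
grasp_force: 0.0
```

```bash
python3 b.py w9 lid lid_handle; python3 -c "
from h import *
p=shot('scene')
for l in ['lid','lid_handle','tin_red','tin_blue','tin_yellow']: print(l,[(q['conf'],w(p,q['position'])) for q in manip.tip_of(p,l)[:1]])
p=shot('top');cv2.imwrite('pics/t9c.png',cv2.resize(p['color'][150:290,110:430],None,fx=2.5,fy=2.5,interpolation=2)[:,:,::-1])
for l in ['tin_red','tin_blue','tin_yellow','caddy','caddy_hinge','lid_handle']: print(l,[(q['conf'],w(p,q['position'])) for q in manip.tip_of(p,l)[:1]], rect(p,l,.06))"
```

```text
[[-0.1507  0.9886  0.0036  0.5022]
 [ 0.9886  0.1507  0.0029  0.3447]
 [ 0.0024  0.004  -1.      0.5242]
 [ 0.      0.      0.      1.    ]] [ 0.063   0.4426 -1.0666  1.2593  0.3869  1.6463 -0.7758]
lid []
lid_handle [(0.66, array([0.5069, 0.3302, 0.2061]))]
lid []
lid_handle [(0.6, array([0.5055091 , 0.33544751, 0.21317227]))]
tin_red [(0.6, array([ 5.91870075e-01, -4.07441423e-01, -1.51939883e-04]))]
tin_blue [(0.86, array([ 5.20587332e-01, -1.48245605e-01, -2.46308022e-04]))]
tin_yellow [(0.65, array([ 0.44304926, -0.28302985,  0.00139578]))]
tin_red [(0.73, array([ 0.59516976, -0.40863204, -0.00462602]))] (0.82, ((589.793701171875, -406.64599609375), (123.11418914794922, 65.18536376953125), 3.969179153442383), array([ 0.589946  , -0.40686187], dtype=float32))
tin_blue [(0.93, array([ 0.51913766, -0.1502795 , -0.00244663]))] (0.79, ((519.73388671875, -151.12840270996094), (122.4126205444336, 59.261417388916016), 21.751007080078125), array([ 0.51952755, -0.15116203], dtype=float32))
tin_yellow [(0.59, array([ 0.78146372,  0.03240604, -0.00351661]))] (0.67, ((439.56695556640625, -282.37744140625), (114.78805541992188, 62.45463943481445), 19.328872680664062), array([ 0.44017714, -0.2821936 ], dtype=float32))
caddy [(0.64, array([ 0.55590137,  0.11868032, -0.00229043]))] (0.92, ((574.7099609375, 119.39031982421875), (179.8667755126953, 229.09104919433594), 7.368371486663818), array([0.56191415, 0.11799151], dtype=float32))
caddy_hinge [(0.89, array([0.62866428, 0.12765198, 0.06780456]))] (0.92, ((576.0279541015625, 119.26814270019531), (182.90538024902344, 233.52090454101562), 7.238173484802246), array([0.5624228 , 0.11813868], dtype=float32))
lid_handle [] (0.66, ((611.1473999023438, 374.1791687011719), (53.32646560668945, 23.489654541015625), 19.453210830688477), array([0.60860324, 0.37406486], dtype=float32))
```

View pics/t9c.png

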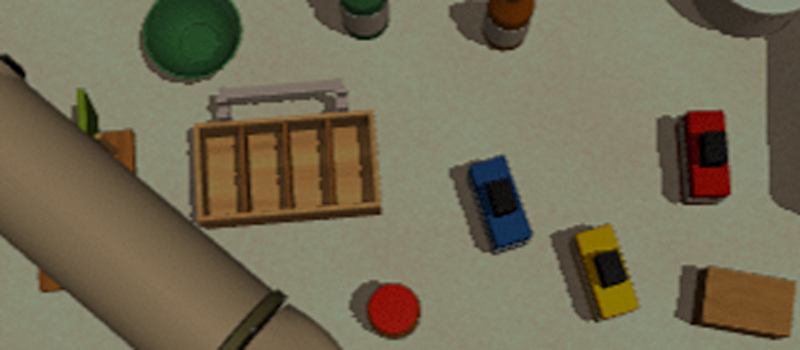

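The lid stands in the slot with its handle about 0.21 m up. The open caddy shows four pockets at crop x 220, 265, 308 and 355, and the three tins haven't moved. Next, a closer look at the caddy.

>>> {"method": "move_arm", "body": {"plan": [0,0,0,-0.03,0.002,0,0.07,0,0,0,-0.08,0.005,0,0.07,0,0,0.025,-0.13,0.008,0.01,0.07,0,0,0.025,-0.18,0.011,0.03,0.07,0,0,0.025,-0.23,0.015,0.06,0.07,0,0,0.025,-0.27,0.018,0.09,0.07,0,0,0.025,-0.293,0.019,0.104,0.07,0,0,0.025,-0.293,0.019,0.104,0.07,0,0,0.025,-0.293,0.019,0.104,0.07]}}

```text
clock: 19.45
position: [0.5654, 0.0595, 0.418]
ee_rot: [0.66, 0.751, 0.001, 0.0]
ft_force: [-0.8, 0.3, -0.2]
grip_width: 0.821
grasp_force: 0.0
```

```bash
python3 b.py w10 caddy pocket0 pocket1 pocket2 pocket3 caddy_hinge; python3 -c "
from h import *
p=shot('wrist')
a=7.25*np.pi/180;D=np.array([np.cos(a),np.sin(a)]);N=np.array([-D[1],D[0]]);c=np.array([.5577,.1183])
for x in (-.0625,.0625):
  for y in (-.114,.114): print(x,y,np.round(proj(p,np.append(c+x*D+y*N,.066)),1))
p=shot('scene')
for l in ['lid','lid_handle']: print(l,[(q['conf'],w(p,q['position'])) for q in manip.tip_of(p,l)[:1]])
cv2.imwrite('pics/s10c.png',cv2.resize(p['color'][60:240,320:500],None,fx=3.3,fy=3.3,interpolation=2)[:,:,::-1])
"
```

```text
[[-0.1281  0.9918  0.0015  0.5654]
 [ 0.9918  0.1281  0.001   0.0595]
 [ 0.0007  0.0016 -1.      0.418 ]
 [ 0.      0.      0.      1.    ]] [ 0.6364  0.3602 -1.0212  1.5557  0.3097  1.3983 -0.2807]
caddy [(0.88, array([ 0.5564,  0.1155, -0.003 ]))]
pocket0 [(0.75, array([0.5468, 0.2001, 0.0039])), (0.67, array([0.5699, 0.0377, 0.009 ]))]
pocket1 [(0.75, array([0.5468, 0.2001, 0.0039])), (0.67, array([0.5699, 0.0377, 0.009 ]))]
pocket2 [(0.75, array([0.5468, 0.2001, 0.0039])), (0.67, array([0.5699, 0.0377, 0.009 ]))]
pocket3 [(0.75, array([0.5468, 0.2001, 0.0039])), (0.67, array([0.5699, 0.0377, 0.009 ]))]
caddy_hinge [(0.56, array([0.6365, 0.1258, 0.0719])), (0.42, array([0.7755, 0.0332, 0.0022]))]
-0.0625 -0.114 [229.1 226.2]
-0.0625 0.114 [214.8  -3.3]
0.0625 -0.114 [336.8 226.2]
0.0625 0.114 [350.9  -3.2]
lid []
lid_handle [(0.7, array([0.553736  , 0.12151558, 0.00063063]))]
```

View pics/w10.png

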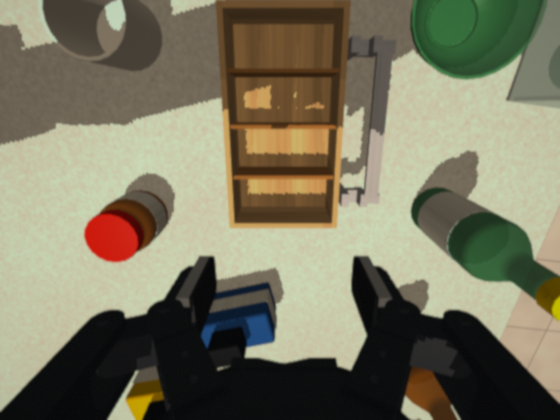

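The wrist view shows the caddy rim corners at about (231,227), (338,227), (350,2) and (217,3), with dividers at rows 71, 126 and 176. I'll refine this numerically.

```bash
cat > fit.py <<'E'
from h import *
from scipy.optimize import least_squares
from scipy.signal import find_peaks
p=shot("wrist"); im=cv2.GaussianBlur(p["color"],(3,3),0).astype(float).sum(2)
if __name__=="__main__":
    c=np.array([.5577,.1183]);a=7.25*np.pi/180;D=np.array([np.cos(a),np.sin(a)]);N=np.array([-D[1],D[0]])
    def prof(axis,fixed,z,lo,hi,n=600):
        # sample intensity along caddy x or y averaged over band of the other coordinate
        s=np.linspace(lo,hi,n);out=np.zeros(n)
        for f in fixed:
            P=[proj(p,np.append(c+(t*D+f*N if axis=='x' else f*D+t*N),z)) for t in s]
            m=np.array(P,np.float32); out+=cv2.remap(im.astype(np.float32),m[:,0:1],m[:,1:2],1)[:,0]
        return s,out/len(fixed)
    for name,ax,fx,z,lo,hi in [("y rim along front wall","y",[-.0595],.066,-.13,.13),("y rim back wall","y",[.0595],.066,-.13,.13),("y mid","y",np.linspace(-.04,.04,15),.06,-.13,.13),("x at -y wall","x",np.linspace(-.112,-.110,3),.066,-.08,.08),("x pocket0","x",np.linspace(-.09,-.06,7),.066,-.08,.08),("x pocket1","x",np.linspace(-.045,-.01,7),.066,-.08,.08),("x pocket3","x",np.linspace(.07,.095,7),.066,-.08,.08)]:
        s,o=prof(ax,fx,z,lo,hi); g=np.gradient(cv2.GaussianBlur(o[None],(15,1),2)[0]); k,_=find_peaks(abs(g),height=2.0,distance=8)
        print(name,[(round(s[i]*1000,1),round(g[i],1)) for i in k])
E
python3 fit.py
```

```text
y rim along front wall [(np.float64(-114.4), np.float64(-10.7)), (np.float64(15.4), np.float64(-22.4)), (np.float64(46.2), np.float64(-2.4)), (np.float64(111.3), np.float64(-40.5))]
y rim back wall [(np.float64(-113.9), np.float64(-11.0)), (np.float64(-1.5), np.float64(-21.7)), (np.float64(46.2), np.float64(-2.4)), (np.float64(111.3), np.float64(-39.9))]
y mid [(np.float64(-116.5), np.float64(-11.0)), (np.float64(-110.5), np.float64(-25.3)), (np.float64(-90.1), np.float64(5.1)), (np.float64(-74.4), np.float64(19.8)), (np.float64(-53.2), np.float64(-20.1)), (np.float64(-43.2), np.float64(11.5)), (np.float64(-28.9), np.float64(20.3)), (np.float64(-1.1), np.float64(-20.7)), (np.float64(5.0), np.float64(8.8)), (np.float64(18.0), np.float64(8.9)), (np.float64(35.4), np.float64(-4.4)), (np.float64(48.4), np.float64(-15.9)), (np.float64(53.2), np.float64(7.8)), (np.float64(56.6), np.float64(9.0)), (np.float64(95.3), np.float64(-11.9)), (np.float64(109.2), np.float64(12.8)), (np.float64(113.1), np.float64(-41.7))]
x at -y wall [(np.float64(-62.1), np.float64(-8.0)), (np.float64(57.0), np.flo
[... 260 characters left out ...]
at64(56.5), np.float64(20.1)), (np.float64(62.9), np.float64(-8.8)), (np.float64(66.6), np.float64(10.3)), (np.float64(72.8), np.float64(3.5))]
x pocket1 [(np.float64(-62.1), np.float64(-9.1)), (np.float64(-56.0), np.float64(-23.5)), (np.float64(-47.7), np.float64(6.8)), (np.float64(-38.9), np.float64(7.7)), (np.float64(48.2), np.float64(-12.7)), (np.float64(56.5), np.float64(20.8)), (np.float64(70.1), np.float64(2.4)), (np.float64(78.9), np.float64(-2.5))]
x pocket3 [(np.float64(-62.4), np.float64(-6.7)), (np.float64(-56.5), np.float64(-7.1)), (np.float64(-47.4), np.float64(8.2)), (np.float64(47.9), np.float64(-7.1)), (np.float64(56.5), np.float64(7.1)), (np.float64(66.1), np.float64(4.2))]
```

Caddy centre is (0.558, 0.118) with yaw 7.3°, and its rim edges fall within 0.3 mm of that model. Next is the blue tin.

>>> {"method": "move_arm", "body": {"plan": [0,0,-0.04,-0.03,-0.01,0,0.07,0,0,-0.08,-0.07,-0.025,0.01,0.07,0,0,-0.13,-0.115,-0.04,0.02,0.07,0,0,-0.18,-0.155,-0.055,0.035,0.07,0,0,-0.23,-0.19,-0.068,0.05,0.07,0,0,-0.247,-0.2014,-0.0724,0.058,0.07,0,0,-0.247,-0.2014,-0.0724,0.058,0.07,0,0,-0.247,-0.2014,-0.0724,0.058,0.07]}}

```text
clock: 21.05
position: [0.5196, -0.1498, 0.3594]
ee_rot: [0.563, 0.826, 0.0, 0.0]
ft_force: [0.1, 0.8, -0.3]
grip_width: 0.822
grasp_force: 0.0
```

```bash
cat > tin.py <<'E'
from h import *
import sys
np.set_printoptions(precision=4,suppress=True)
name=sys.argv[1]; o=manip.get_obs(); print(o["clock"],o["position"],R.from_quat(o["ee_rot"]).as_matrix()[:2,1])
p=shot("wrist"); save(p,sys.argv[2]); t=T()
r=manip.tip_of(p,name)[:1]; print([(q["conf"],w(p,q["position"])) for q in r])
c0=proj(p,np.append(w(p,r[0]["position"])[:2],.109)) if r else (280,210)
# cap top: dark blob near its expected place
m=(p["color"].max(2)<60).astype(np.uint8); 
S=manip.silhouettes(p,name)
if S:
    s=S[0]["pixels"].astype(np.uint8); q=cv2.convexHull(cv2.findNonZero(s)); h=np.zeros_like(s); cv2.fillConvexPoly(h,q,1); m&=h
m=cv2.morphologyEx(m,cv2.MORPH_OPEN,np.ones((3,3)))
n,L,st,ce=cv2.connectedComponentsWithStats(m)
for i in np.argsort(-st[1:,4])[:2]+1:
    ys,xs=np.nonzero(L==i); P=np.array([ray(p,u,v,.109)[:2] for u,v in zip(xs,ys)],np.float32)*1000
    print("cap blob px",ce[i],st[i],"rect",cv2.minAreaRect(P))
print("expected cap px",c0, "tool x,y",t[:2,0],t[:2,1])
E
python3 tin.py tin_blue w11
```

```text
21.05 [ 0.5196 -0.1498  0.3594] [0.9306 0.3659]
[(0.71, array([ 0.5212, -0.152 ,  0.0018]))]
cap blob px [288.1194 198.4041] [ 230  170  114   61 3207] rect ((518.435791015625, -139.59841918945312), (85.06026458740234, 48.6455192565918), 20.710994720458984)
cap blob px [267. 163.] [252 162  31   3  93] rect ((494.18463134765625, -116.9520263671875), (22.30175018310547, 1.4975451231002808), 21.458696365356445)
expected cap px (np.float64(283.57854749916226), np.float64(216.53334915167756)) tool x,y [-0.3663  0.9305] [0.9305 0.3663]
```

View pics/w11.png

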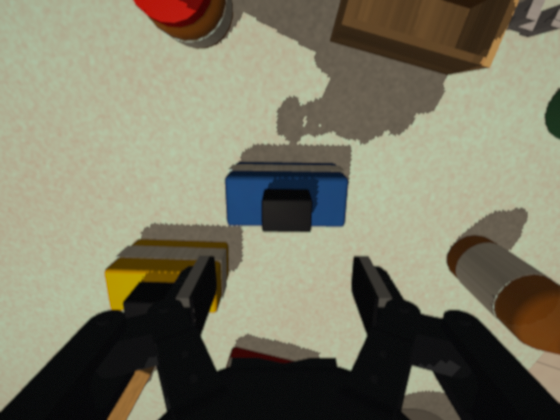

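The blue body's top face spans (227,172) to (347,225), square with the tool, and its cap front edge is at row 231.

```bash
cat > body.py <<'E'
from h import *
import sys
# coloured top face of the tin body at z=.075 from the wrist view: rect of hull
def body(name,z=.075):
    p=shot("wrist"); hsv=cv2.cvtColor(p["color"],cv2.COLOR_RGB2HSV); H,S,V=cv2.split(hsv)
    k={"tin_blue":(H>95)&(H<130),"tin_yellow":(H>18)&(H<34),"tin_red":(H<8)|(H>172)}[name]&(S>150)&(V>60)
    m=cv2.morphologyEx(k.astype(np.uint8),cv2.MORPH_OPEN,np.ones((3,3)))
    n,L,st,ce=cv2.connectedComponentsWithStats(m); i=1+np.argmax(st[1:,4]); print(st[i])
    ys,xs=np.nonzero(L==i); P=np.array([ray(p,u,v,z)[:2] for u,v in zip(xs,ys)],np.float32)*1000
    r=cv2.minAreaRect(P); print(name,r)
    return r
body(sys.argv[1]); t=T(); print("tcp",t[:3,3],"y az",np.degrees(np.arctan2(t[1,1],t[0,1])))
E
python3 body.py tin_blue
```

```text
[ 227  176   48   48 1806]
tin_blue ((492.6963195800781, -160.79067993164062), (41.75674819946289, 44.37383270263672), 20.910320281982422)
tcp [ 0.51941782 -0.15044583  0.35915618] y az 21.455261571101378
```

```bash
sed -i 's/(S>150)&(V>60)/(S>110)\&(V>35)/; s/i=1+np.argmax(st\[1:,4\])/i=1+np.argmax(st[1:,4]-40*np.hypot(*(ce[1:]-[280,200]).T))/; s/np.nonzero(L==i)/np.nonzero((L>0)\&np.isin(L,[j for j in range(1,n) if st[j,4]>80 and np.hypot(*(ce[j]-ce[i]))<90]))/' body.py; python3 body.py tin_blue; python3 -c "
from h import *
p=shot('wrist')
for q in [(227,172),(346,172),(347,225),(229,226)]: print(ray(p,*q,.075)[:2].round(4))
print(ray(p,263.5,231,.109),ray(p,312,231,.109))"
```

```text
[ 227  171  121   54 4493]
tin_blue ((521.7154541015625, -147.66773986816406), (106.19332122802734, 48.86214065551758), 20.690359115600586)
tcp [ 0.51934133 -0.15071393  0.35904924] y az 21.43771729863533
[ 0.4649 -0.1446]
[ 0.5607 -0.107 ]
[ 0.5827 -0.1515]
[ 0.4823 -0.192 ]
[ 0.51031066 -0.1703193   0.109     ] [ 0.54641678 -0.15614055  0.109     ]
```

>>> {"method": "move_arm", "body": {"plan": [0,0,0.012,0,0.0035,0.02,0.07,0,0,0.012,0,0.0035,0.045,0.07,0,0,0.012,0,0.0035,0.07,0.07,0,0,0.012,0,0.0035,0.09,0.07,0,0,0.012,0,0.0035,0.105,0.07,0,0,0.012,0,0.0035,0.112,0.07,0,0,0.012,0,0.0035,0.112,0.07,0,0,0.012,0,0.0035,0.112,0.045,0,0,0.012,0,0.0035,0.112,0.03,0,0,0.012,0,0.0035,0.112,0.03,0,0,0.012,0,0.0035,0.112,0.03,0,0,0.012,0,0.0035,0.112,0.03], "squeeze": 60}}

```text
clock: 22.85
position: [0.5226, -0.1504, 0.2475]
ee_rot: [0.569, 0.823, -0.0, 0.001]
ft_force: [-2.1, -0.6, 6.4]
grip_width: 0.457
grasp_force: 61.4
```

```bash
python3 tin.py tin_blue w12 | head -3; python3 - <<'E'
from h import *
# travel to pocket0
t=T(); a=np.radians(7.3); Rm=np.array([[-np.sin(a),np.cos(a),0],[np.cos(a),np.sin(a),0],[0,0,-1]])
print(go([.5685,.0362,.36],Rm))
E
```

```text
22.85 [ 0.5226 -0.1504  0.2475] [0.9356 0.353 ]
[(0.77, array([ 0.5177, -0.153 ,  0.0031]))]
cap blob px [283.536 288.518] [  196   243   176    86 10509] rect ((520.2407836914062, -142.77879333496094), (75.02088928222656, 41.58698272705078), 20.659446716308594)
(array([0.0009, 0.001 , 0.2334]), array([ 0.1583,  0.1089, -0.1126]))
```

Blue is gripped with a 39 mm opening. I'll lift it and carry it over pocket 0.

>>> {"method": "move_arm", "body": {"plan": [0,0,0,0,0,-0.02,0.03,0,0,0,0,0,-0.05,0.03,0,0,0,0,0,-0.085,0.03,0,0,0,0,0,-0.1126,0.03,0,0,0.04,0.025,0.018,-0.1126,0.03,0,0,0.08,0.055,0.038,-0.1126,0.03,0,0,0.13,0.09,0.062,-0.1126,0.03,0,0,0.18,0.125,0.085,-0.1126,0.03,0,0,0.22,0.15,0.102,-0.1126,0.03,0,0,0.2334,0.1583,0.1089,-0.1126,0.03,0,0,0.2334,0.1583,0.1089,-0.1126,0.03,0,0,0.2334,0.1583,0.1089,-0.1126,0.03]}}

```text
clock: 24.5
position: [0.5683, 0.0347, 0.3593]
ee_rot: [0.661, 0.75, -0.0, 0.0]
ft_force: [-0.4, -1.7, -2.0]
grip_width: 0.458
grasp_force: 61.0
```

```bash
python3 tin.py tin_blue w13 | head -3; python3 body.py tin_blue; python3 - <<'E'
from h import *
p=shot("wrist")
c=np.array([.558,.118]);a=np.radians(7.3);D=np.array([np.cos(a),np.sin(a)]);N=np.array([-D[1],D[0]])
for x,y,z in [(-.0625,-.114,.066),(.0625,-.114,.066),(-.0565,-.057,.06),(.0565,-.057,.06)]: print((x,y),np.round(proj(p,np.append(c+x*D+y*N,z)),1))
E
```

```text
24.5 [0.5683 0.0347 0.3593] [0.9921 0.1258]
[(0.84, array([0.5656, 0.0361, 0.112 ]))]
cap blob px [283.4897 288.5798] [  196   243   176    86 10408] rect ((577.0994873046875, -32.78913116455078), (152.55038452148438, 84.65708923339844), 7.255795955657959)
[  181   209   205    90 10363]
tin_blue ((574.081787109375, -10.936416625976562), (189.1274871826172, 113.3753662109375), 7.238655090332031)
tcp [0.56827074 0.0352847  0.35927948] y az 7.237751895520705
(-0.0625, -0.114) [218. 228.]
(0.0625, -0.114) [349.1 227.8]
(-0.0565, -0.057) [221.6 167.7]
(0.0565, -0.057) [345.4 167.6]
```

View pics/w13.png

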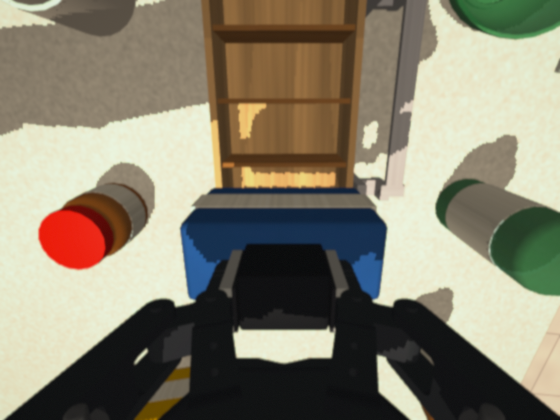

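```bash
sed -i 's/body(sys.argv\[1\])/body(sys.argv[1],float(sys.argv[2]) if len(sys.argv)>2 else .075)/' body.py; python3 body.py tin_blue .187; python3 -c "
from h import *
p=shot('wrist')
for q in [(190,210),(378,210),(182,222),(385,222),(190,298),(380,298)]: print(q,ray(p,*q,.187)[:2].round(4))
# tool-frame equivalents
t=T()
for q in [(284,209),(284,298)]: print((t[:3,:3].T@(ray(p,*q,.187)-t[:3,3])).round(4))"
```

```text
[  181   209   205    90 10368]
tin_blue ((567.1429443359375, 45.64627456665039), (105.65034484863281, 63.325984954833984), 7.270818710327148)
tcp [0.56827217 0.03570475 0.35927716] y az 7.269145460674717
(190, 210) [0.5179 0.0604]
(378, 210) [0.612  0.0724]
(182, 222) [0.5141 0.0533]
(385, 222) [0.617  0.0665]
(190, 298) [0.5194 0.0078]
(380, 298) [0.6249 0.0213]
[0.0313 0.0006 0.1723]
[-0.0216  0.0006  0.1723]
```

```bash
python3 - <<'E'
from h import *
p=shot("wrist"); t=T(); c=p["color"].astype(int)
col=c[170:235,270:300].mean(1); g=np.abs(np.diff(col,axis=0)).sum(1)
print([(170+i,int(v)) for i,v in enumerate(g) if v>20])
print(p["c2w"][:3,3])
for r in (187,188,189): print(r,(t[:3,:3].T@(ray(p,284,r,.112)-t[:3,3])).round(4))
for r in (207,209,211): print(r,(t[:3,:3].T@(ray(p,284,r,.187)-t[:3,3])).round(4))
# sides of the bottom: columns
for r,cs in ((190,(205,365)),):
    row=c[r,190:380]; g=np.abs(np.diff(row,axis=0)).sum(1); print([(190+i,int(v)) for i,v in enumerate(g) if v>60])
E
```

```text
[(171, 52), (172, 82), (173, 65), (174, 28), (185, 38), (186, 102), (187, 139), (188, 104), (189, 30), (192, 54), (193, 68), (194, 44), (206, 44), (207, 88), (208, 69)]
[0.55831219 0.11688975 0.32876168]
187 [0.0222 0.0007 0.2473]
188 [0.0215 0.0007 0.2473]
189 [0.0207 0.0007 0.2473]
207 [0.0323 0.0006 0.1723]
209 [0.0313 0.0006 0.1723]
211 [0.0302 0.0006 0.1723]
[(208, 97), (209, 143), (210, 132), (211, 83), (364, 61), (365, 115), (366, 98), (373, 137), (374, 139)]
```

Working through the label, top-corner and bottom edges, the tin sits within about 1 mm of the TCP. I'll lower it cautiously to just inside the rim and read the force.

>>> {"method": "move_arm", "body": {"plan": [0,0,0,-0.0006,-0.0003,0.015,0.03,0,0,0,-0.0006,-0.0003,0.03,0.03,0,0,0,-0.0006,-0.0003,0.04,0.03,0,0,0,-0.0006,-0.0003,0.043,0.03,0,0,0,-0.0006,-0.0003,0.046,0.03,0,0,0,-0.0006,-0.0003,0.049,0.03,0,0,0,-0.0006,-0.0003,0.052,0.03,0,0,0,-0.0006,-0.0003,0.055,0.03,0,0,0,-0.0006,-0.0003,0.055,0.03]}}

```text
clock: 26.02
position: [0.568, 0.0356, 0.3041]
ee_rot: [0.661, 0.751, -0.0, -0.0]
ft_force: [-0.3, 0.8, -2.3]
grip_width: 0.461
grasp_force: 61.0
```

It's past the rim and divider top with no contact force. Continuing down.

>>> {"method": "move_arm", "body": {"plan": [0,0,0,0,0,0.006,0.03,0,0,0,0,0,0.013,0.03,0,0,0,0,0,0.02,0.03,0,0,0,0,0,0.027,0.03,0,0,0,0,0,0.034,0.03,0,0,0,0,0,0.041,0.03,0,0,0,0,0,0.046,0.03,0,0,0,0,0,0.049,0.03,0,0,0,0,0,0.051,0.03,0,0,0,0,0,0.051,0.03]}}

```text
clock: 27.28
position: [0.5681, 0.0358, 0.2536]
ee_rot: [0.661, 0.751, 0.0, 0.0]
ft_force: [-1.7, -0.5, 0.5]
grip_width: 0.461
grasp_force: 61.2
```

>>> {"method": "move_arm", "body": {"plan": [0,0,0,0,0,0,0.055,0,0,0,0,0,0,0.07,0,0,0,0,0,0,0.07,0,0,0,0,0,-0.03,0.07,0,0,0,0,0,-0.07,0.07,0,0,0,0,0,-0.105,0.07,0,0,-0.04,-0.05,-0.028,-0.105,0.07,0,0,-0.08,-0.1,-0.056,-0.105,0.07,0,0,-0.12,-0.15,-0.083,-0.105,0.07,0,0,-0.16,-0.2,-0.11,-0.105,0.07,0,0,-0.2,-0.25,-0.138,-0.105,0.07,0,0,-0.22,-0.2995,-0.166,-0.105,0.07]}}

```text
clock: 28.78
position: [0.4405, -0.2842, 0.3586]
ee_rot: [0.574, 0.819, -0.0, 0.0]
ft_force: [1.1, -0.3, -0.2]
grip_width: 0.82
grasp_force: 0.0
```

```bash
python3 body.py tin_yellow; python3 tin.py tin_yellow w14; python3 -c "
from h import *
p=shot('top');
for l in ['tin_red','tin_blue','tin_yellow']: print(l,[(q['conf'],w(p,q['position'])) for q in manip.tip_of(p,l)[:1]])"
```

```text
[ 223  168  124   57 4982]
tin_yellow ((440.5461120605469, -280.8074035644531), (107.92504119873047, 51.5145263671875), 19.189151763916016)
tcp [ 0.43693817 -0.29203137  0.3579705 ] y az 19.48060609327014
28.825 [ 0.4369 -0.292   0.358 ] [0.9428 0.3335]
[(0.57, array([ 0.4432, -0.2862,  0.0036]))]
cap blob px [293.3009 200.1196] [ 269  180   51   41 2007] rect ((440.4822998046875, -279.4969177246094), (38.53669357299805, 32.30870056152344), 19.526845932006836)
expected cap px (np.float64(294.13467182925086), np.float64(209.27723750905577)) tool x,y [-0.3319  0.9433] [0.9433 0.3319]
tin_red [(0.74, array([ 0.59555322, -0.41070414, -0.00229164]))]
tin_blue [(0.58, array([0.56522244, 0.03845527, 0.00594787]))]
tin_yellow [(0.87, array([ 0.43792894, -0.28602012,  0.0018122 ]))]
```

View pics/w14.png

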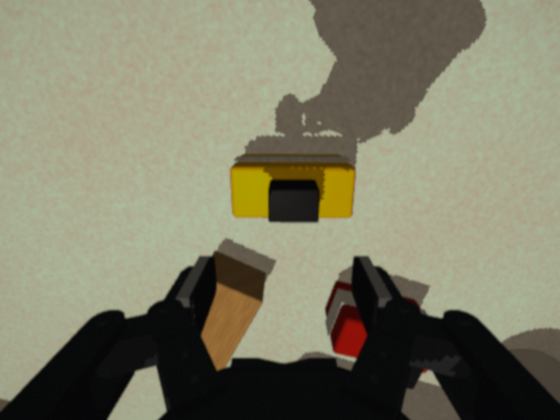

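The view shows the yellow top face at (232–355, 165–217) with its cap at (293,203), square to the tool. That was the 13th picture. I'll re-measure now the arm is still.

```bash
cat >> body.py <<'E'
r=body(sys.argv[1],float(sys.argv[2]) if len(sys.argv)>2 else .075); t=T()
d=t[:3,:3].T@np.array([r[0][0]/1000-t[0,3],r[0][1]/1000-t[1,3],0]); print("tcp",t[:3,3],"tool shift to body centre",d.round(4),"dyaw deg",r[2]-np.degrees(np.arctan2(t[1,1],t[0,1])))
E
python3 body.py tin_yellow
```

```text
[ 220  171  124   56 4928]
tin_yellow ((439.27972412109375, -276.8838195800781), (108.0220718383789, 58.62469482421875), 19.279626846313477)
tcp [ 0.44214959 -0.28131039  0.35841781] y az 20.045814812368462
[ 220  170  124   57 4932]
tin_yellow ((439.21209716796875, -276.94580078125), (107.91645050048828, 58.74155044555664), 19.2791690826416)
tcp [ 0.4420419  -0.28150073  0.35840316] tool shift to body centre [ 0.0052 -0.0011 -0.    ] dyaw deg -0.7471649224883272
```

```bash
cat > edge.py <<'E'
from h import *
import sys
name,zb=sys.argv[1],float(sys.argv[2]) if len(sys.argv)>2 else .075
p=shot("wrist"); t=T(); H,S,V=cv2.split(cv2.cvtColor(p["color"],cv2.COLOR_RGB2HSV))
k=({"tin_blue":(H>95)&(H<130),"tin_yellow":(H>18)&(H<34),"tin_red":(H<8)|(H>172)}[name]&(S>110)&(V>35)).astype(np.uint8)
k=cv2.morphologyEx(k,cv2.MORPH_OPEN,np.ones((3,3))); n,L,st,ce=cv2.connectedComponentsWithStats(k)
i=1+np.argmax(st[1:,4]-40*np.hypot(*(ce[1:]-[280,200]).T)); m=L==i
x0,y0,W,Hh,_=st[i]; tl=lambda u,v,z:(t[:3,:3].T@(ray(p,u,v,z)-t[:3,3]))[:2].round(4)
cols=[c for c in range(x0+10,x0+W-10) if m[:,c].sum()>.8*Hh]
lo=np.median([np.nonzero(m[:,c])[0].min() for c in cols]); hi=np.median([np.nonzero(m[:,c])[0].max() for c in cols])+1
le=np.median([np.nonzero(m[r])[0].min() for r in range(y0+10,y0+Hh-12)]); ri=np.median([np.nonzero(m[r])[0].max() for r in range(y0+10,y0+Hh-12)])+1
print(st[i],"rows",lo,hi,"cols",le,ri)
mid=(le+ri)/2; print("body far/near x",tl(mid,lo,zb)[0],tl(mid,hi,zb)[0],"left/right y",tl(le,(lo+hi)/2,zb)[1],tl(ri,(lo+hi)/2,zb)[1])
g=p["color"][int(hi)-15:int(hi)+20,int(mid)-12:int(mid)+12].astype(float).sum(2).mean(1); e=int(hi)-15+np.argmax(np.diff(g))+1
print("cap near edge row",e,"x",tl(mid,e,zb+.034)); 
xs=np.nonzero(m)[1]; c=np.array([c for c in range(x0+8,x0+W-8)]); top=[np.nonzero(m[:,q])[0].max() for q in c if m[:,q].any() and abs(q-mid)>30]
f=np.polyfit([q for q in c if m[:,q].any() and abs(q-mid)>30],top,1); print("near edge slope deg",np.degrees(np.arctan(f[0])),"tcp",t[:3,3])
E
python3 edge.py tin_yellow
```

```text
[ 221  170  124   57 4958] rows 171.0 227.0 cols 221.0 343.0
body far/near x 0.0269 -0.0253 left/right y -0.0551 0.0533
cap near edge row 232 x [-0.0153 -0.0007]
near edge slope deg 0.6609855621217623 tcp [ 0.44197157 -0.2817037   0.35839149]
```

>>> {"method": "move_arm", "body": {"plan": [0,0,0.012,-0.001,-0.001,0.02,0.07,0,0,0.012,-0.001,-0.001,0.045,0.07,0,0,0.012,-0.001,-0.001,0.07,0.07,0,0,0.012,-0.001,-0.001,0.09,0.07,0,0,0.012,-0.001,-0.001,0.105,0.07,0,0,0.012,-0.001,-0.001,0.1114,0.07,0,0,0.012,-0.001,-0.001,0.1114,0.07,0,0,0.012,-0.001,-0.001,0.1114,0.045,0,0,0.012,-0.001,-0.001,0.1114,0.03,0,0,0.012,-0.001,-0.001,0.1114,0.03,0,0,0.012,-0.001,-0.001,0.1114,0.03,0,0,0.012,-0.001,-0.001,0.1114,0.03]}}

```text
clock: 30.82
position: [0.4413, -0.2839, 0.2477]
ee_rot: [0.579, 0.815, -0.0, 0.001]
ft_force: [0.6, 0.5, 6.5]
grip_width: 0.463
grasp_force: 60.9
```

```bash
python3 - <<'E'
from h import *
t=T(); a=np.radians(7.3); Rm=np.array([[-np.sin(a),np.cos(a),0],[np.cos(a),np.sin(a),0],[0,0,-1]])
print(t[:3,3],go([.5615,.0905,.37],Rm))
E
```

```text
[ 0.44134038 -0.28392846  0.24767191] (array([0.0009, 0.0012, 0.2082]), array([ 0.3138,  0.2369, -0.1226]))
```

>>> {"method": "move_arm", "body": {"plan": [0,0,0,0,0,-0.02,0.03,0,0,0,0,0,-0.06,0.03,0,0,0,0,0,-0.105,0.03,0,0,0,0.01,0.008,-0.1376,0.03,0,0,0.03,0.05,0.037,-0.1376,0.03,0,0,0.06,0.095,0.071,-0.1376,0.03,0,0,0.09,0.14,0.105,-0.1376,0.03,0,0,0.12,0.185,0.139,-0.1376,0.03,0,0,0.15,0.23,0.173,-0.1376,0.03,0,0,0.18,0.27,0.204,-0.1376,0.03,0,0,0.2,0.3,0.227,-0.1376,0.03,0,0,0.2082,0.3138,0.2369,-0.1376,0.03]}}

```text
clock: 32.33
position: [0.561, 0.0932, 0.3854]
ee_rot: [0.66, 0.752, 0.0, -0.0]
ft_force: [0.1, -0.0, -1.3]
grip_width: 0.461
grasp_force: 61.1
```

>>> {"method": "move_arm", "body": {"plan": [0,0,0,0,0,0,0.03,0,0,0,0,0,0,0.03,0,0,0,0,0,0,0.03]}}

```text
clock: 32.7
position: [0.5613, 0.0892, 0.3847]
ee_rot: [0.661, 0.75, -0.0, 0.0]
ft_force: [-1.0, -0.7, -1.7]
grip_width: 0.46
grasp_force: 61.1
```

```bash
python3 edge.py tin_yellow .2124;  python3 - <<'E'
from h import *
t=T(); a=np.radians(7.3); Rm=np.array([[-np.sin(a),np.cos(a),0],[np.cos(a),np.sin(a),0],[0,0,-1]])
print(t[:3,3],go([.5612,.0898,.304],Rm))
p=shot("wrist"); c=p["color"].astype(int); col=c[150:235,270:300].mean(1); g=np.abs(np.diff(col,axis=0)).sum(1)
print([(150+i,int(v)) for i,v in enumerate(g) if v>30])
E
```

```text
[  180   207   207    92 11045] rows 207.0 295.0 cols 184.0 384.0
body far/near x 0.0324 -0.0196 left/right y -0.0523 0.0535
cap near edge row 312 x [-0.004   0.0006]
near edge slope deg -0.1314265623599097 tcp [0.56125796 0.08934603 0.3846393 ]
[0.56125796 0.08934603 0.3846393 ] (array([-0.    ,  0.0007, -0.0016]), array([ 0.0005, -0.    ,  0.0806]))
[(150, 47), (160, 90), (161, 127), (162, 79), (181, 63), (182, 87), (183, 58), (186, 33), (191, 34), (192, 44), (193, 31), (206, 62), (207, 49)]
```

>>> {"method": "move_arm", "body": {"plan": [0,0,0,0,0,0.02,0.03,0,0,0,0,0,0.04,0.03,0,0,0,0,0,0.055,0.03,0,0,0,0,0,0.065,0.03,0,0,0,0,0,0.068,0.03,0,0,0,0,0,0.071,0.03,0,0,0,0,0,0.074,0.03,0,0,0,0,0,0.077,0.03,0,0,0,0,0,0.0806,0.03,0,0,0,0,0,0.0806,0.03]}}

```text
clock: 34.05
position: [0.5612, 0.0904, 0.3036]
ee_rot: [0.661, 0.751, -0.0, -0.0]
ft_force: [-0.3, -0.9, -1.8]
grip_width: 0.458
grasp_force: 61.1
```

>>> {"method": "move_arm", "body": {"plan": [0,0,0,0,0,0.006,0.03,0,0,0,0,0,0.013,0.03,0,0,0,0,0,0.02,0.03,0,0,0,0,0,0.027,0.03,0,0,0,0,0,0.034,0.03,0,0,0,0,0,0.041,0.03,0,0,0,0,0,0.046,0.03,0,0,0,0,0,0.049,0.03,0,0,0,0,0,0.05,0.03,0,0,0,0,0,0.05,0.03]}}

```text
clock: 35.3
position: [0.5614, 0.0905, 0.254]
ee_rot: [0.661, 0.751, 0.0, 0.0]
ft_force: [0.2, -0.9, -1.5]
grip_width: 0.461
grasp_force: 61.1
```

>>> {"method": "move_arm", "body": {"plan": [0,0,0,0,0,0,0.055,0,0,0,0,0,0,0.07,0,0,0,0,0,0,0.07,0,0,0,0,0,-0.03,0.07,0,0,0,0,0,-0.07,0.07,0,0,0,0,0,-0.106,0.07,0,0,0.01,-0.05,-0.003,-0.106,0.07,0,0,0.02,-0.1,-0.006,-0.106,0.07,0,0,0.03,-0.15,-0.009,-0.106,0.07,0,0,0.04,-0.2,-0.012,-0.106,0.07,0,0,0.05,-0.25,-0.015,-0.106,0.07,0,0,0.055,-0.3,-0.018,-0.106,0.07]}}

```text
clock: 36.8
position: [0.5814, -0.211, 0.3601]
ee_rot: [0.681, 0.732, -0.0, 0.0]
ft_force: [0.3, 0.8, 0.5]
grip_width: 0.818
grasp_force: 0.0
```

```bash
python3 - <<'E'
from h import *
for n in ("top","wrist"):
    p=shot(n)
    print([(q['conf'],w(p,q['position'])) for q in manip.tip_of(p,'tin_red')[:1]])
t=T(); a=np.radians(4.0); Rm=np.array([[-np.sin(a),np.cos(a),0],[np.cos(a),np.sin(a),0],[0,0,-1]])
print(t[:3,3],go([.5945,-.409,.36],Rm))
E
```

```text
[(0.89, array([ 0.59615862, -0.41248748, -0.00369989]))]
[(0.9, array([ 5.96498208e-01, -4.07698958e-01, -2.69960036e-04]))]
[ 0.58139606 -0.21021826  0.35966687] (array([-0.0001, -0.0006,  0.0006]), array([-0.1992, -0.0009, -0.0005]))
```

>>> {"method": "move_arm", "body": {"plan": [0,0,0,-0.04,0,0,0.07,0,0,0,-0.085,0,0,0.07,0,0,0,-0.13,0,0,0.07,0,0,0,-0.165,0,0,0.07,0,0,0,-0.19,0,0,0.07,0,0,0,-0.199,0,0,0.07,0,0,0,-0.199,0,0,0.07,0,0,0,-0.199,0,0,0.07]}}

```text
clock: 38.0
position: [0.5965, -0.4059, 0.3603]
ee_rot: [0.68, 0.733, 0.0, -0.0]
ft_force: [-0.3, -0.3, -0.0]
grip_width: 0.815
grasp_force: 0.0
```

```bash
python3 edge.py tin_red
```

```text
[ 222  173  121   55 4734] rows 174.0 228.0 cols 222.0 342.0
body far/near x 0.0241 -0.0269 left/right y -0.0547 0.053
cap near edge row 234 x [-0.0176 -0.0007]
near edge slope deg -7.80606375575743e-15 tcp [ 0.59639833 -0.40618285  0.36032581]
```

>>> {"method": "move_arm", "body": {"plan": [0,0,0,-0.003,-0.001,0.02,0.07,0,0,0,-0.003,-0.001,0.045,0.07,0,0,0,-0.003,-0.001,0.07,0.07,0,0,0,-0.003,-0.001,0.09,0.07,0,0,0,-0.003,-0.001,0.105,0.07,0,0,0,-0.003,-0.001,0.113,0.07,0,0,0,-0.003,-0.001,0.113,0.07,0,0,0,-0.003,-0.001,0.113,0.045,0,0,0,-0.003,-0.001,0.113,0.03,0,0,0,-0.003,-0.001,0.113,0.03,0,0,0,-0.003,-0.001,0.113,0.03,0,0,0,-0.003,-0.001,0.113,0.03]}}

```text
clock: 39.55
position: [0.5956, -0.4109, 0.248]
ee_rot: [0.681, 0.732, 0.0, 0.001]
ft_force: [1.5, -0.5, 6.4]
grip_width: 0.461
grasp_force: 61.8
```

```bash
python3 - <<'E'
from h import *
t=T(); a=np.radians(7.3); Rm=np.array([[-np.sin(a),np.cos(a),0],[np.cos(a),np.sin(a),0],[0,0,-1]])
print(t[:3,3],go([.5542,.1445,.385],Rm))
E
```

```text
[ 0.59556218 -0.41094427  0.24800361] (array([ 0.0016,  0.0011, -0.055 ]), array([ 0.5568, -0.0008, -0.1376]))
```

>>> {"method": "move_arm", "body": {"plan": [0,0,0,0,0,-0.02,0.03,0,0,0,0,0,-0.06,0.03,0,0,0,0,0,-0.105,0.03,0,0,0,0.01,0,-0.138,0.03,0,0,0,0.05,0,-0.138,0.03,0,0,0,0.1,0,-0.138,0.03,0,0,-0.01,0.15,0,-0.138,0.03,0,0,-0.02,0.2,0,-0.138,0.03,0,0,-0.03,0.25,0,-0.138,0.03,0,0,-0.04,0.3,0,-0.138,0.03,0,0,-0.05,0.35,0,-0.138,0.03,0,0,-0.055,0.39,0,-0.138,0.03]}}

```text
clock: 41.05
position: [0.5662, -0.0195, 0.3858]
ee_rot: [0.66, 0.751, -0.0, 0.0]
ft_force: [0.8, -0.3, -2.1]
grip_width: 0.459
grasp_force: 61.2
```

```bash
python3 - <<'E'
from h import *
t=T(); a=np.radians(7.3); Rm=np.array([[-np.sin(a),np.cos(a),0],[np.cos(a),np.sin(a),0],[0,0,-1]])
print(t[:3,3],go([.5542,.1445,.385],Rm))
E
```

```text
[ 0.566233   -0.01950982  0.38579726] (array([-0.    ,  0.0008,  0.0018]), array([0.1642, 0.0092, 0.0007]))
```

>>> {"method": "move_arm", "body": {"plan": [0,0,0,0.04,0.002,0,0.03,0,0,0,0.085,0.005,0,0.03,0,0,0,0.125,0.007,0,0.03,0,0,0,0.155,0.009,0,0.03,0,0,0.001,0.164,0.009,0,0.03,0,0,0.001,0.164,0.009,0,0.03,0,0,0.001,0.164,0.009,0,0.03,0,0,0.001,0.164,0.009,0,0.03]}}

```text
clock: 42.05
position: [0.5553, 0.1406, 0.3848]
ee_rot: [0.662, 0.75, -0.0, 0.0]
ft_force: [-0.2, 1.1, -2.4]
grip_width: 0.456
grasp_force: 61.2
```

```bash
python3 edge.py tin_red .2124;  python3 - <<'E'
from h import *
t=T(); a=np.radians(7.3); Rm=np.array([[-np.sin(a),np.cos(a),0],[np.cos(a),np.sin(a),0],[0,0,-1]])
print(t[:3,3],go([.5542,.1445,.304],Rm))
p=shot("wrist"); c=p["color"].astype(int); col=c[150:235,270:300].mean(1); g=np.abs(np.diff(col,axis=0)).sum(1)
print([(150+i,int(v)) for i,v in enumerate(g) if v>30])
E
```

```text
[  181   206   205    92 11001] rows 206.0 295.0 cols 184.0 383.0
body far/near x 0.0327 -0.0199 left/right y -0.0523 0.053
cap near edge row 312 x [-0.0043  0.0004]
near edge slope deg -0.3160814531288103 tcp [0.55529523 0.14085232 0.384854  ]
[0.55529523 0.14085232 0.384854  ] (array([-0.0001,  0.0004, -0.0026]), array([ 0.0038, -0.0006,  0.0809]))
[(158, 53), (159, 81), (160, 92), (161, 63), (178, 57), (179, 87), (180, 65), (185, 54), (186, 61), (187, 33), (190, 43), (191, 67), (192, 57), (204, 39), (205, 78), (206, 71)]
```

>>> {"method": "move_arm", "body": {"plan": [0,0,-0.002,0.0034,-0.0005,0.02,0.03,0,0,-0.002,0.0034,-0.0005,0.04,0.03,0,0,-0.002,0.0034,-0.0005,0.055,0.03,0,0,-0.002,0.0034,-0.0005,0.065,0.03,0,0,-0.002,0.0034,-0.0005,0.068,0.03,0,0,-0.002,0.0034,-0.0005,0.071,0.03,0,0,-0.002,0.0034,-0.0005,0.074,0.03,0,0,-0.002,0.0034,-0.0005,0.077,0.03,0,0,-0.002,0.0034,-0.0005,0.081,0.03,0,0,-0.002,0.0034,-0.0005,0.081,0.03]}}

```text
clock: 43.4
position: [0.554, 0.1451, 0.3036]
ee_rot: [0.66, 0.751, -0.0, -0.0]
ft_force: [0.3, 0.1, -1.4]
grip_width: 0.461
grasp_force: 61.2
```

>>> {"method": "move_arm", "body": {"plan": [0,0,0,0,0,0.006,0.03,0,0,0,0,0,0.013,0.03,0,0,0,0,0,0.02,0.03,0,0,0,0,0,0.027,0.03,0,0,0,0,0,0.034,0.03,0,0,0,0,0,0.041,0.03,0,0,0,0,0,0.046,0.03,0,0,0,0,0,0.049,0.03,0,0,0,0,0,0.05,0.03,0,0,0,0,0,0.05,0.03]}}

```text
clock: 44.65
position: [0.5542, 0.1452, 0.2541]
ee_rot: [0.66, 0.751, 0.0, 0.0]
ft_force: [0.5, 0.2, -1.5]
grip_width: 0.461
grasp_force: 61.4
```

Red is home as well. I'll release, rise and back off, then check.

>>> {"method": "move_arm", "body": {"plan": [0,0,0,0,0,0,0.055,0,0,0,0,0,0,0.07,0,0,0,0,0,0,0.07,0,0,0,0,0,-0.03,0.07,0,0,0,0,0,-0.07,0.07,0,0,0,0,0,-0.11,0.07,0,0,0,-0.04,0,-0.14,0.07,0,0,0,-0.09,0,-0.17,0.07,0,0,0,-0.14,0,-0.18,0.07,0,0,0,-0.18,0,-0.18,0.07,0,0,0,-0.2,0,-0.18,0.07,0,0,0,-0.2,0,-0.18,0.07]}}

```text
clock: 46.15
position: [0.5798, -0.0538, 0.4335]
ee_rot: [0.661, 0.75, -0.0, -0.0]
ft_force: [-0.3, 0.1, 0.7]
grip_width: 0.817
grasp_force: 0.0
```

```bash
python3 - <<'E'
from h import *
ims=[]
for n in ("top","scene","wrist"):
    p=shot(n); print(n); 
    for l in ['tin_red','tin_yellow','tin_blue','tin_white','lid','lid_handle']: print(l,[(round(q['conf'],2),w(p,q['position']).round(3)) for q in manip.tip_of(p,l)[:1]])
    c=p["color"]; ims.append(cv2.resize({"top":c[140:280,90:290],"scene":c[130:250,280:460],"wrist":c}[n],(400,290)))
cv2.imwrite("pics/fin.png",np.vstack([np.hstack(ims[:2]),np.hstack([ims[2],ims[2]*0])])[:,:,::-1])
E
```

```text
top
tin_red [(0.98, array([0.554, 0.148, 0.001]))]
tin_yellow [(0.76, array([0.556, 0.09 , 0.008]))]
tin_blue [(0.94, array([0.564, 0.038, 0.003]))]
tin_white [(0.75, array([ 0.383, -0.023, -0.003]))]
lid [(0.93, array([0.501, 0.352, 0.032]))]
lid_handle [(0.75, array([0.501, 0.33 , 0.21 ]))]
scene
tin_red [(0.8, array([0.553, 0.148, 0.004]))]
tin_yellow [(0.96, array([0.563, 0.092, 0.009]))]
tin_blue [(0.75, array([0.571, 0.037, 0.007]))]
tin_white []
lid [(0.71, array([0.728, 0.257, 0.006]))]
lid_handle [(0.66, array([0.506, 0.335, 0.21 ]))]
wrist
tin_red []
tin_yellow [(0.81, array([0.56 , 0.09 , 0.008]))]
tin_blue [(0.86, array([0.564, 0.037, 0.01 ]))]
tin_white []
lid []
lid_handle []
```

View pics/fin.png

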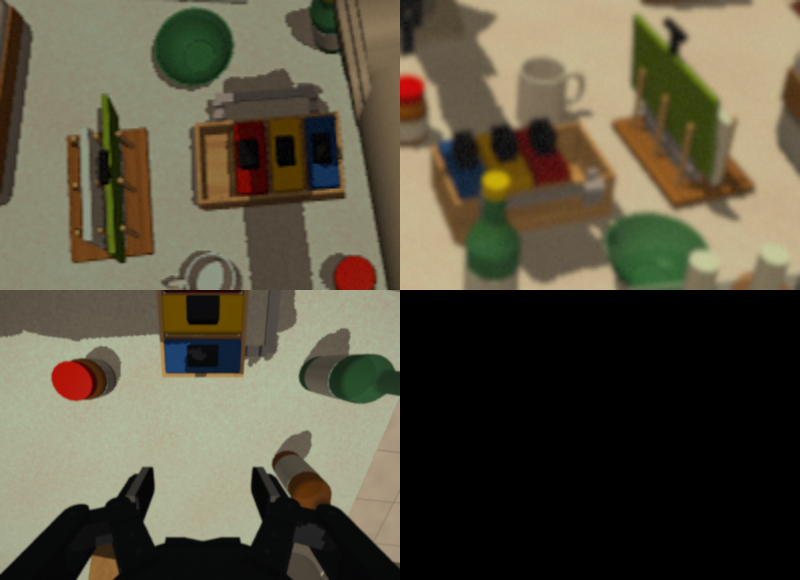

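The final picture shows the three tins home in the pockets (top view, about (252,155), (287,150) and (322,150)) and the lid standing in the drainer at (112,180). The white "hit" is the jar, so I'm handing in.

```bash
python3 -c "
from workcell import manip
print(manip.hand_in())"
```

```text
the job is handed in; nothing more can be done
None
```

I handed the job in at about 46 s, before seeing any verdict: the last pictures show the lid upright in the empty drainer slot, the three tins present (red, yellow, blue) each home in a caddy pocket, and no bystander knocked over in view.

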